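Clear down after a centrifuge run

ROBOT

A 6-joint arm with a two-finger parallel gripper is mounted at the origin on the work surface. World frame = base frame: x ahead of the robot, y to its left, z up, the work surface at z = 0. Lengths are in m, angles in rad, forces in N, time in s.
With the tool pointing down it reaches from about 0.3 to 0.875 m from the base axis. Payload 4.2 kg.
Tool frame: the origin (TCP) lies midway between the tips of the shut fingers; the grasp point (between the pads) lies 19 mm behind it (pinch_z is the z of the grasp point in the tool frame, in m); z points along the fingers, y is the line along which they close (so a half turn about z gives the same grasp; the last joint's range is limited). The gripper opens to 85 mm and grips with 20 to 120 N. Pads are 22 mm wide; open, the fingers measure 114 mm over their backs; the gripper's body (76 mm by 85 mm) begins 54 mm behind the grasp point. The pads swing forward as they close: fully open they stand 13 mm farther back than shut.
Start: joints at [-1.249, 0.32, 1.565, -0, 1.257, -0.02], TCP at [0.193, -0.542, 0.231] pointing down, gripper open.
Joint ranges: [-3.11, 3.11], [-0.84, 2.01], [0.21, 2.61], [-1.34, 4.49], [0.05, 2.63], [-2.56, 2.56]. Speed limits (rad/s): [2.57, 2.57, 3.14, 3.14, 3.14, 3.14].

INTERFACE

Orientations are given as a rotation vector (axis times angle).
In Python, from cell import * gives the robot as it stands.
- The arm moves only by the tool servo_tool, never from a script. Its argument "targets" is a list of rows, each a list of 6 numbers: the shift along the tool's x, y, z scaled (see below), then the turn, a rotation vector about the tool's x, y, z scaled (see below). A call has 1 to 8 rows; each row shifts and turns the commanded pose from where the row before left it, along the tool's axes as they then stand; what a row does not reach is not made up. The controller multiplies each number of a shift by 0.04 m and each number of a turn by 0.1 rad. A row lasts 1/12 s, in which the tool goes at most 41.7 mm and 7.16 degrees, less where a joint would pass 70% of its speed; a pose out of reach is approached as far as the arm can. A call with a number of a shift or a turn outside -1 to 1 is refused whole. A call with a gripper value outside its range is refused whole. "grip" is the opening, from -1 (shut) to 1 (fully open), set as the call begins (left out, the last holds). The fingers move at their own pace and stop on an object; the grip force is fixed at half the most. Time passes only in rows, so rows that do not move let the fingers close. It gives the time, the measured TCP pose, the force, the opening and the grip force at its end, in the units of the state.
- get_state(): the state, without advancing time (a new reading comes with each control period).
- read_camera(name): name is "side" or "top"; returns a dict with "img" (384x512x3 uint8, red, green, blue), "depth" (384x512 float32, m along the optical axis (not along the pixel's ray), 0 where there is no reading), "intrinsics" (3x3 intrinsics, pixels), "rvec" (rotation vector, rad) and "tvec" (3), from world to camera coordinates, as OpenCV has them. Camera axes: x right, y down, z forward; pixel columns grow to the right and rows downward; lengths in m; the calibration is good to about 2 mm. A picture is of the moment at which its call begins.
- finish_job(): hands the job in; it is judged then, once.
The state is a dict: "t": time; "joints": joint angles; "qvel": joint speeds; "joint_efforts": joint torques, N m; "tool_pos": TCP position; "ee_rot": TCP orientation; "force": force on the tool from outside, world axes, zero at the start; "ft_torque": the same for the moment, N m; "grip_width": opening from 0.0 (shut) to 1.0 (fully open); "grip_force": force on a finger pad.
Only numpy, scipy, OpenCV 4.12 (cv2) and the standard library are available. Lean on these libraries where they do the work, as an engineer would, in place of code of your own. Each camera call takes 0.05 s, during which the arm holds its last target. There are 200 camera calls.

TASK

After the centrifuge run, clear the bench: pick up the tray by its upright tab, tip it over the wash tub so that all the rubber cushions slide off into the tub, then set the empty tray level and balanced on the narrow beam of the drying stand, square to it. Also lay every tube, before or after that, in a lane of its own on the sloped rack, resting in the V of both saddle bars with the cap uphill and the tip down at the stop. Leave the bottle, the tip box and the jar alone.

Things in the scene. Friction and masses are not known exactly. Their poses are not given: they have to be found in the camera images.
- tray: Slippery aluminium tray, 115 (x) x 104 mm (y), floor 4 mm, walls 25 mm high on three sides, 250 g (cushions slide at 11 to 17 deg). Its -x side is open (pouring lip); upright grip tab at its +x side. Origin: on the underside, below the EMPTY tray's balance point (15 mm from the floor's middle towards the tab). z up. Starts on the bench, lip towards the robot.
- tray_tab (a point): Grip point on the tray's flat upright tab: 75 mm above the tray's underside and 37 mm from the tray's origin along +x. The tab is 10 mm thick (along tray x), 50 mm wide (along tray y), and its top is 95 mm above the underside.
- tray_lip (a point): Middle of the open pouring edge of the tray, on top of the floor: 73 mm from the tray's origin along -x, 4 mm above the underside.
- tub: Open grey plastic wash tub, fixed to the bench, 150 x 150 mm outside, 65 mm high, walls 4 mm. Origin: centre of its underside.
- stand: White narrow drying stand, fixed to the bench: a level beam 44 mm wide (its x), 110 mm long (its y), top 70 mm above the bench, on a post. Origin: centre of the foot, on the bench, right below the middle of the beam. The tray goes level across the beam with its x along the beam's x.
- rack_deck: Sloped deck of the fixed steel rack. x points up the slope (20 deg, away from the robot), y along the lanes, z square to it. Two slippery zigzag saddle bars (at x = -36 and 26 mm, 8 mm thick) form four V lanes at y = -90, -30, 30, 90 mm; V sides slope 30 deg, ridges 17 mm high. Origin: at the V bottoms, 75 mm above the bench. Stop plate across the low end: face x = -62, top z = 24 mm.
- lane0 (a point): Lane at deck y = -90 mm: where the origin (middle) of a tube lies when it is seated in both V notches with its tip at the stop: deck x about 0, z = 16.7 mm. Same axes as the deck. Fingers fit between the two saddles (54 mm).
- lane1 (a point): Lane at deck y = -30 mm: where the origin (middle) of a tube lies when it is seated in both V notches with its tip at the stop: deck x about 0, z = 16.7 mm. Same axes as the deck. Fingers fit between the two saddles (54 mm).
- lane2 (a point): Lane at deck y = 30 mm: where the origin (middle) of a tube lies when it is seated in both V notches with its tip at the stop: deck x about 0, z = 16.7 mm. Same axes as the deck. Fingers fit between the two saddles (54 mm).
- lane3 (a point): Lane at deck y = 90 mm: where the origin (middle) of a tube lies when it is seated in both V notches with its tip at the stop: deck x about 0, z = 16.7 mm. Same axes as the deck. Fingers fit between the two saddles (54 mm).
- tube1: Closed white plastic centrifuge tube, 120 mm long, 60 g: round body 29 mm across, round-ended tip at the -x end, square blue anti-roll cap 34 x 34 mm, 24 mm long, at the +x end. Origin: on its axis, midway along the 120 mm. x axis runs from tip to cap; y and z turn with the roll of the tube. Starts lying on the bench, axis about 16 mm up. May be absent.
- tube2: Closed white plastic centrifuge tube, 120 mm long, 60 g: round body 29 mm across, round-ended tip at the -x end, square blue anti-roll cap 34 x 34 mm, 24 mm long, at the +x end. Origin: on its axis, midway along the 120 mm. x axis runs from tip to cap; y and z turn with the roll of the tube. Starts lying on the bench, axis about 16 mm up. May be absent.
- tube3: Closed white plastic centrifuge tube, 120 mm long, 60 g: round body 29 mm across, round-ended tip at the -x end, square blue anti-roll cap 34 x 34 mm, 24 mm long, at the +x end. Origin: on its axis, midway along the 120 mm. x axis runs from tip to cap; y and z turn with the roll of the tube. Starts lying on the bench, axis about 16 mm up. May be absent.
- tube4: Closed white plastic centrifuge tube, 120 mm long, 60 g: round body 29 mm across, round-ended tip at the -x end, square blue anti-roll cap 34 x 34 mm, 24 mm long, at the +x end. Origin: on its axis, midway along the 120 mm. x axis runs from tip to cap; y and z turn with the roll of the tube. Starts lying on the bench, axis about 16 mm up. May be absent.
- cushion1: Round black rubber bucket cushion, a disc 38 mm across and 18 mm thick, 30 g. Origin: centre of its underside as built. Starts lying in the tray. May be absent.
- cushion2: Round black rubber bucket cushion, a disc 38 mm across and 18 mm thick, 30 g. Origin: centre of its underside as built. Starts lying in the tray. May be absent.
- cushion3: Round black rubber bucket cushion, a disc 38 mm across and 18 mm thick, 30 g. Origin: centre of its underside as built. Starts lying in the tray. May be absent.
- cushion4: Round black rubber bucket cushion, a disc 38 mm across and 18 mm thick, 30 g. Origin: centre of its underside as built. Starts lying in the tray. May be absent.
- bottle: Bystander: amber reagent bottle, 64 mm across, 150 mm tall. Origin: centre of its underside.
- tipbox: Bystander: box of pipette tips, 82 x 122 mm, 72 mm tall. Origin: centre of its underside.
- jar: Bystander: round glass jar, 60 mm across, 90 mm tall. Origin: centre of its underside.

How it is judged:
By the outcome, as a careful person would: the job done as asked, in the order asked, and still so for the second after the job is handed in, with the robot touching nothing.
Of tube1, tube2, tube3, tube4 only 3 to 4 are there at a start; the rules pass over those that are not, and their reading is None.
Of cushion1, cushion2, cushion3, cushion4 only 2 to 4 are there at a start; the rules pass over those that are not, and their reading is None.
At some moment in a run one of tube1, tube2, tube3, tube4 may be knocked a few centimetres aside while the robot is not near it.
It also fails if it takes over 200 s, if anything falls off the work surface, if the arm or the gripper's body presses on something with over 40 N, if the wrist force passes 120 N, or if a joint passes its speed limit or range.

## Working session

There is one attempt and no reset: what is moved stays moved. The work goes in short steps, Python scripts to look and compute and a tool call to move; the robot and the scene stay as the last step left them, time stands still between calls to the robot, and variables do not carry over. Pictures are saved under pics/ and viewed, at most 14 in all, crops included, and the job is handed in when it is done.

Besides the shell and the picture viewer there is one more tool, called as name(argument=value, ...), one argument or row to a line, values as JSON. servo_tool: Moves the arm, as the interface text tells. Shifts and turns lie within -1 to 1; 1 stands for 0.04 m of shift or 0.1 rad of turn. Its arguments: {"type":"object","properties":{"targets":{"type":"array"},"grip":{"type":"number"}},"required":["targets"]}

```bash
ls; mkdir -p pics
cat > h.py <<'E'
from cell import *
import numpy as np, cv2
from scipy.spatial.transform import Rotation as R
def cam(n):
    d=read_camera(n); d['R']=cv2.Rodrigues(np.array(d['rvec'],float))[0]; d['t']=np.array(d['tvec'],float).ravel(); d['K']=np.array(d['intrinsics'],float); return d
def cloud(d):
    v,u=np.mgrid[0:384,0:512]; z=d['depth']; K=d['K']
    P=np.stack([(u-K[0,2])/K[0,0]*z,(v-K[1,2])/K[1,1]*z,z],-1)
    W=(P-d['t'])@d['R']; W[z<=0]=np.nan; return W
def save(d,n): cv2.imwrite('pics/'+n+'.png',d['img'][:,:,::-1])
E
python3 - <<'E'
from h import *
for n in('top','side'):
    d=cam(n);save(d,n+'0');np.savez(''+n+'0.npz',img=d['img'],W=cloud(d)); print(n,d['K'].tolist(),-d['R'].T@d['t'],d['R'].round(3).tolist())
print(get_state())
E
```

```text
pics
top [[475.47119651425135, 0.0, 251.7649507825782], [0.0, 475.47119651425135, 191.3129793262444], [0.0, 0.0, 1.0]] [ 4.26141346e-01 -9.21270251e-04  1.32053177e+00] [[0.018, -1.0, 0.017], [-0.994, -0.02, -0.111], [0.111, -0.015, -0.994]]
side [[471.93794882292565, 0.0, 250.63680184004158], [0.0, 471.93794882292565, 196.50073357317595], [0.0, 0.0, 1.0]] [ 0.45717623 -0.95429811  0.68937401] [[0.993, -0.113, 0.016], [-0.048, -0.546, -0.836], [0.103, 0.83, -0.548]]
{'t': 0.1, 'joints': array([-1.24901686e+00,  3.20217693e-01,  1.56556645e+00, -6.55124989e-06,
        1.25741774e+00, -2.00271418e-02]), 'qvel': array([-0.00034181, -0.00137588, -0.00414621,  0.00059794,  0.00057518,
       -0.00087183]), 'joint_efforts': array([-9.45263673e-04, -4.16414058e+01, -2.34703517e+01, -1.29422250e-05,
        4.89513404e-03, -1.34893918e-05]), 'tool_pos': array([ 0.19257976, -0.54132685,  0.23056859]), 'ee_rot': array([-3.09425708e+00, -5.34031420e-01,  3.89413755e-04]), 'force': array([0.62482514, 0.14973533, 0.52171526]), 'ft_torque': array([-0.06193459,  0.01616309,  0.01051003]), 'grip_force': 0.0, 'grip_width': 0.9996215475755903}
```

View pics/top0.png

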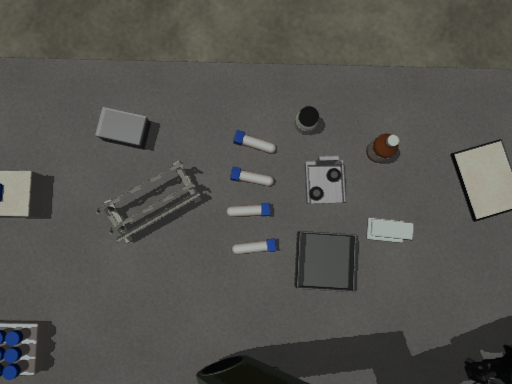

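View pics/side0.png

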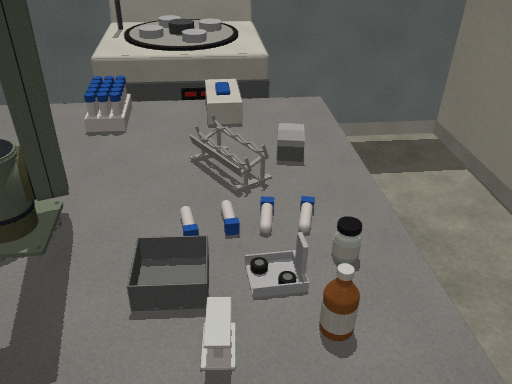

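The top view shows four tubes (caps at about (240,137), (236,174), (266,210), (272,245)) and the tray with two cushions at (325,182). The tub is at (327,262), the stand at (390,230) and the rack at (152,203). The jar is at (308,118), the bottle at (385,147) and the tip box at (122,127).

```bash
cat >> h.py <<'E'
def ray(d,uv,z):
    u=np.atleast_2d(uv).astype(float);K=d['K']
    c=np.c_[(u[:,0]-K[0,2])/K[0,0],(u[:,1]-K[1,2])/K[1,1],np.ones(len(u))]@d['R']
    o=-d['R'].T@d['t']; return o+c*((z-o[2])/c[:,2])[:,None]
def tubes(d,z=0.016,show=True):
    """tubes lying on bench: cap and body blob centroids in top image"""
    im=d['img'].astype(int); out=[]
    blue=((im[...,2]>im[...,0]+50)&(im[...,2]>90)).astype(np.uint8)
    W=cloud(d)
    n,l,s,c=cv2.connectedComponentsWithStats(blue)
    for i in range(1,n):
        if s[i,4]<30: continue
        p=ray(d,c[i],z+.008)[0]
        out.append((c[i].round(1),s[i,4],p.round(4)))
    return out
E
python3 - <<'E'
from h import *
d=cam('top');W=cloud(d);im=d['img'].astype(int)
for t in tubes(d): print(t)
def box(u0,v0,u1,v1,zlo,zhi,name):
    S=W[v0:v1,u0:u1]; m=(S[...,2]>zlo)&(S[...,2]<zhi); 
    p=S[m]; 
    if len(p)<4: print(name,len(p));return
    r=cv2.minAreaRect(p[:,:2].astype(np.float32)*1000); print(name,len(p),'z',np.percentile(p[:,2],[5,50,95]).round(3),'rect',np.round(r[0],1),np.round(r[1],1),round(r[2],1),'mean',p[:,:2].mean(0).round(4))
box(285,225,370,300,.055,.075,'tubrim')
box(360,210,425,250,.062,.08,'beam')
box(300,145,350,210,.085,.105,'tabtop')
box(300,145,350,210,.018,.03,'traywalls')
box(300,145,350,210,.002,.03,'trayall')
box(290,95,325,138,.08,.1,'jartop'); box(360,130,405,165,.06,.2,'bottle'); box(90,100,155,150,.06,.08,'tipbox')
box(95,155,210,250,.02,.2,'rack')
# tube bodies: white
g=(im.min(2)>120).astype(np.uint8); 
for (u,v) in [(258,143),(256,178),(243,210),(248,247)]:
    m=np.zeros_like(g); m[v-13:v+14,u-24:u+24]=1
    q=((W[...,2]>.008)&(W[...,2]<.045)&(m>0)); vv,uu=np.nonzero(q)
    P=ray(d,np.c_[uu,vv],.016)
    r=cv2.minAreaRect(P[:,:2].astype(np.float32)*1000); print('tube',len(P),np.round(r[0],1),np.round(r[1],1),round(r[2],1),np.percentile(W[q][:,2],[5,50,98]).round(3))
big=cv2.resize(d['img'][145:260,85:215,::-1],None,fx=6,fy=5.2,interpolation=cv2.INTER_CUBIC);cv2.imwrite('pics/rack.png',big)
E
```

```text
(array([238.6, 136.1]), np.int32(96), array([0.7252, 0.0195, 0.024 ]))
(array([235. , 172.8]), np.int32(99), array([0.622 , 0.0271, 0.024 ]))
(array([265.2, 208.4]), np.int32(101), array([ 0.5252, -0.0575,  0.024 ]))
(array([270.9, 244.7]), np.int32(102), array([ 0.427 , -0.0744,  0.024 ]))
(array([ 11.5, 338.5]), np.int32(157), array([0.1695, 0.6052, 0.024 ]))
(array([ 10.3, 355.4]), np.int32(155), array([0.1263, 0.605 , 0.024 ]))
(array([  9. , 372.5]), np.int32(154), array([0.0832, 0.6052, 0.024 ]))
tubrim 424 z [0.058 0.064 0.069] rect [ 387.2 -217.6] [150.7 149.9] 87.6 mean [ 0.3855 -0.2208]
beam 692 z [0.066 0.07  0.075] rect [ 473.9 -390.3] [110.8  43.9] 85.0 mean [ 0.4737 -0.3893]
tabtop 84 z [0.09  0.094 0.098] rect [ 655.6 -217.4] [11.6 49.1] 4.1 mean [ 0.6549 -0.2187]
traywalls 498 z [0.019 0.023 0.028] rect [ 603.6 -220.6] [112.6 105.4] 2.6 mean [ 0.6068 -0.2196]
trayall 1743 z [0.002 0.006 0.026] rect [ 619.2 -224. ] [183.  139.6] 0.5 mean [ 0.6073 -0.2228]
jartop 315 z [0.086 0.09  0.094] rect [ 769.6 -165.5] [51.1 51.6] 53.0 mean [ 0.7688 -0.1654]
bottle 557 z [0.07  0.106 0.151] rect [ 692.  -366.5] [63.9 58.1] 30.4 mean [ 0.6879 -0.3617]
tipbox 1406 z [0.067 0.072 0.076] rect [736.3 335.6] [123.4  82.9] 78.8 mean [0.7353 0.3344]
rack 1561 z [0.049 0.073 0.097] rect [535.1 250.9] [105.1 248.5] 31.1 mean [0.5288 0.2516]
tube 463 [704.7 -23.5] [120.4  48.5] 72.5 [0.018 0.028 0.038]
tube 452 [614.2 -20.2] [118.4  37.3] 81.9 [0.018 0.029 0.037]
tube 433 [517.7  -5.3] [ 44.1 110. ] 1.1 [0.019 0.028 0.037]
tube 432 [421.5 -17.7] [ 45.8 120.5] 11.5 [0.019 0.028 0.037]
```

View pics/rack.png

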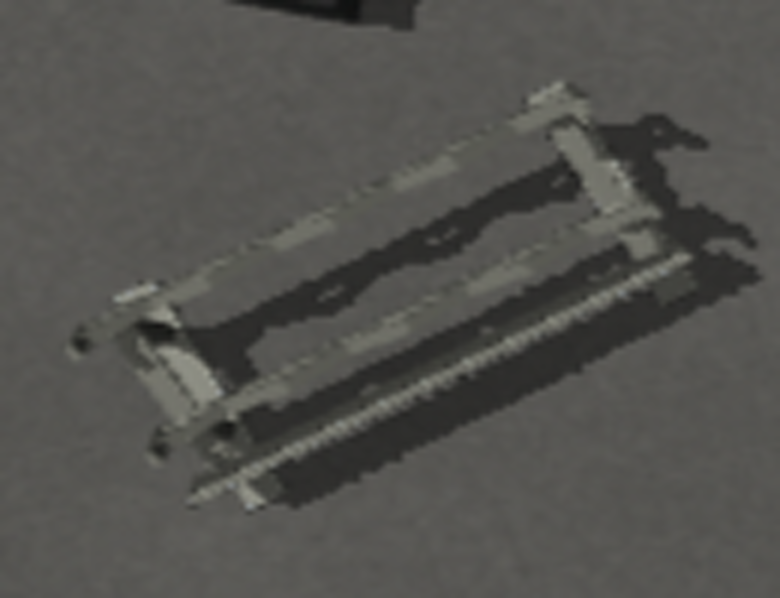

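The enlarged rack crop shows the stop plate's edge from (190,500) to (690,257), and the two saddle bars with lighter V-side patches. Uphill is up-left.

Run:
```python
from h import *
C={n:cam(n) for n in('top','side')}
d=C['top'];g=d['img'].astype(int).sum(2)
# stop plate top edge: brightest pixel near line
pts=[]
for u in range(119,198):
    v0=241.2+(u-116.7)*(194.4-241.2)/(200-116.7); vs=np.arange(int(v0)-3,int(v0)+5); w=np.clip(g[vs,u]-300,0,None)+1e-6
    if w.sum()>30: pts.append((u,(vs*w).sum()/w.sum()))
P=ray(d,pts,.0763)[:,:2]; vx,vy,x,y=cv2.fitLine(P.astype(np.float32),cv2.DIST_HUBER,0,.01,.01).ravel()
e=np.array([vx,vy])*np.sign(vy); print(len(pts),'resid',np.abs((P-[x,y])@[-e[1],e[0]]).mean())
yaw=np.arctan2(-e[0],e[1]); print('yaw',np.degrees(yaw), 'ends',P[0],P[-1])
ex=np.array([np.cos(yaw),np.sin(yaw)])
# top of plate at deck x~-62..-66, z=24
hx=-.064*np.cos(np.radians(20))-.024*np.sin(np.radians(20))
mid=(ray(d,[116.7,241.2],.0763)[0,:2]+ray(d,[200,194.4],.0763)[0,:2])/2
o=np.array([x,y]); o=o+e*((mid-o)@e)-ex*hx
print('origin0',o)
Rd=R.from_euler('ZY',[yaw,-np.radians(20)]).as_matrix()
for n in C:
    W=cloud(C[n]).reshape(-1,3); W=W[np.isfinite(W[:,0])]
    Q=(W-np.r_[o,.075])@Rd
    q=Q[(Q[:,2]>-.01)&(Q[:,2]<.035)&(abs(Q[:,0])<.09)&(abs(Q[:,1])<.16)]
    h,b=np.histogram(q[:,0]*1000,np.arange(-90,90,4)); print(n,dict(zip(b[:-1].astype(int).tolist(),h.tolist())))
    for xb in(-.036,.026):
        s=q[abs(q[:,0]-xb)<.007]; s=s[abs(s[:,1])<.09]
        bins=[round(1000*float(np.median(s[abs(s[:,1]-c)<.004,2])),0) if (abs(s[:,1]-c)<.004).sum() else None for c in np.arange(-.085,.09,.01)]
        A=np.c_[np.cos(2*np.pi*s[:,1]/.06),np.sin(2*np.pi*s[:,1]/.06),np.ones(len(s))]; a=np.linalg.lstsq(A,s[:,2],rcond=None)[0]
        print(xb,len(s),'xmed',np.median(s[:,0]),'ridge at y',np.arctan2(a[1],a[0])*.06/2/np.pi,'amp',np.hypot(*a[:2]),'mean z',a[2],bins)
```

```text
74 resid 0.0008070464602611428
yaw 31.330011 ends [0.43318736 0.32266981] [0.55469617 0.12451118]
origin0 [0.55214768 0.25927594]
top {-90: 0, -86: 0, -82: 0, -78: 0, -74: 0, -70: 44, -66: 200, -62: 214, -58: 11, -54: 14, -50: 14, -46: 10, -42: 55, -38: 150, -34: 200, -30: 15, -26: 13, -22: 15, -18: 13, -14: 13, -10: 14, -6: 13, -2: 13, 2: 15, 6: 12, 10: 14, 14: 14, 18: 8, 22: 128, 26: 183, 30: 74, 34: 0, 38: 0, 42: 0, 46: 0, 50: 0, 54: 0, 58: 0, 62: 0, 66: 0, 70: 0, 74: 0, 78: 0, 82: 0}
-0.036 286 xmed -0.03407104982106883 ridge at y 0.0006061614719536892 amp 0.004449562152872652 mean z 0.005487515444165978 [1.0, 8.0, 12.0, 16.0, 9.0, 3.0, -1.0, 8.0, 11.0, 14.0, 8.0, 1.0, 2.0, 7.0, 12.0, 14.0, 10.0, 5.0]
0.026 277 xmed 0.02761237856650455 ridge at y 0.0006792382796467737 amp 0.0051540374577146685 mean z 0.005569278030752236 [3.0, 8.0, 14.0, 14.0, 9.0, 3.0, 1.0, 6.0, 11.0, 16.0, 8.0, 2.0, 1.0, 7.0, 11.0, 13.0, 7.0, 1.0]
side {-90: 0, -86: 0, -82: 0, -78: 0, -74: 4, -70: 330, -66: 81, -62: 2, -58: 4, -54: 4, -50: 6, -46: 9, -42: 151, -38: 143, -34: 56, -30: 1, -26: 4, -22: 9, -18: 8, -14: 8, -10: 10, -6: 9, -2: 8, 2: 7, 6: 9, 10: 9, 14: 8, 18: 55, 22: 179, 26: 112, 30: 12, 34: 0, 38: 0, 42: 0, 46: 0, 50: 0, 54: 0, 58: 0, 62: 0, 66: 0, 70: 0, 74: 0, 78: 0, 82: 0}
-0.036 221 xmed -0.037413563689284286 ridge at y -0.007562672560676643 amp 0.005222940155555982 mean z 0.0008439371971885024 [-1.0, 5.0, 10.0, 2.0, -6.0, -5.0, 0.0, 7.0, 12.0, -6.0, -5.0, -7.0, -0.0, 7.0, 11.0, -5.0, -1.0, -6.0]
0.026 216 xmed 0.024426409154220292 ridge at y -0.006537935622930803 amp 0.005563315220743163 mean z 0.0007544833141694897 [-1.0, 6.0, 12.0, -6.0, -5.0, -3.0, 1.0, 5.0, 9.0, -8.0, -7.0, -8.0, 0.0, 2.0, 11.0, 2.0, -7.0, -3.0]
```

```bash
cat >> h.py <<'E'
def down(yaw): # tool z down, tool x at yaw (deg)
    return R.from_euler('z',yaw,degrees=True)*R.from_euler('x',180,degrees=True)
def go(pos,Rt,start=None):
    s=get_state() if start is None else None
    p,Rc=(s['tool_pos'],R.from_rotvec(s['ee_rot'])) if start is None else start
    rv=(Rc.inv()*Rt).as_rotvec()/.1; tr=Rt.inv().apply(np.array(pos)-p)/.04
    print('turn units',rv.round(2),'then shift (new tool axes)',tr.round(2)); return np.array(pos),Rt
O=np.array([.552,.2592,.075]); DY=31.3
RD=R.from_euler('ZY',[DY,-20],degrees=True)
E
python3 - <<'E'
from h import *
W=cloud(cam('top')).reshape(-1,3); W=W[np.isfinite(W[:,0])]
Q=RD.inv().apply(W-O)*1000
q=Q[(abs(Q[:,0])<15)&(abs(Q[:,1])<150)&(Q[:,2]>-35)]
h,b=np.histogram(q[:,1],np.arange(-150,151,5)); 
for lo in range(-150,150,5):
    s=q[(q[:,1]>=lo)&(q[:,1]<lo+5)]
    if len(s): print(lo,len(s),np.percentile(s[:,2],[10,90]).round(),end='; ')
print()
s=go([.655,-.218,.16],down(93))
go([.655,-.218,.054],down(93),s)
E
```

```text
-115 13 [-10.  -4.]; -110 22 [-10.  -5.]; -105 20 [-10.  -3.]; 100 15 [-23.  -3.]; 105 24 [-10.  -2.]; 110 20 [-9. -3.]; 115 3 [-11.  -9.]; 
turn units [ -0.    -0.   -12.81] then shift (new tool axes) [ 7.47 11.96  1.78]
turn units [0. 0. 0.] then shift (new tool axes) [ 0.   -0.    2.65]
```

servo_tool(
  targets=[
    [0,0,0,0,0,-0.8],
    [0,0,0,0,0,-0.8],
    [0,0,0,0,0,-0.8],
    [0,0,0,0,0,-0.8],
    [0,0,0,0,0,-0.8],
    [0,0,0,0,0,-0.8],
    [0,0,0,0,0,-0.8],
    [0,0,0,0,0,-0.8],
  ],
  grip=1,
)

```text
t: 0.97
tool_pos: [0.1927, -0.5417, 0.2312]
ee_rot: [-2.768, -1.486, -0.0]
force: [0.2, 0.3, 0.9]
grip_width: 0.999
grip_force: 0.0
```

servo_tool(
  targets=[
    [0,0,0,0,0,-0.8],
    [0,0,0,0,0,-0.8],
    [0,0,0,0,0,-0.8],
    [0,0,0,0,0,-0.8],
    [0,0,0,0,0,-0.8],
    [0,0,0,0,0,-0.8],
    [0,0,0,0,0,-0.8],
    [0,0,0,0,0,-0.8],
  ],
)

```text
t: 1.63
tool_pos: [0.1927, -0.5417, 0.2312]
ee_rot: [-2.16, -2.282, -0.0]
force: [0.3, 0.3, 0.1]
grip_width: 0.996
grip_force: 0.0
```

servo_tool(
  targets=[
    [0.467,0.7475,0,0,0,0],
    [0.467,0.7475,0,0,0,0],
    [0.467,0.7475,0,0,0,0],
    [0.467,0.7475,0,0,0,0],
    [0.467,0.7475,0,0,0,0],
    [0.467,0.7475,0,0,0,0],
    [0.467,0.7475,0,0,0,0],
    [0.467,0.7475,0,0,0,0],
  ],
)

```text
t: 2.3
tool_pos: [0.4252, -0.3791, 0.2314]
ee_rot: [2.164, 2.277, -0.0]
force: [0.8, -0.2, 1.1]
grip_width: 0.998
grip_force: 0.0
```

servo_tool(
  targets=[
    [0.467,0.7475,0,0,0,0],
    [0.467,0.7475,0,0,0,0],
    [0.467,0.7475,0,0,0,0],
    [0.467,0.7475,0,0,0,0],
    [0.467,0.7475,0,0,0,0],
    [0.467,0.7475,0,0,0,0],
    [0.467,0.7475,0,0,0,0],
    [0.467,0.7475,0,0,0,0],
  ],
)

```text
t: 2.97
tool_pos: [0.6565, -0.2176, 0.2312]
ee_rot: [-2.164, -2.277, 0.0]
force: [0.9, -0.6, 0.2]
grip_width: 0.998
grip_force: 0.0
```

Run:
```python
from h import *
go([.655,-.218,.054],down(93)); print(get_state()['joints'].round(2))
d=cam('side');W=cloud(d);S=W.reshape(-1,3);S=S[(abs(S[:,2]-.085)<.012)&(abs(S[:,0]-.655)<.03)&(abs(S[:,1]+.22)<.04)]
print(len(S),np.percentile(S,[5,50,95],axis=0).round(4));
```

```text
turn units [-0.    0.   -0.01] then shift (new tool axes) [-0.01 -0.04  4.43]
[-0.34  0.51  1.26 -0.    1.37 -0.39]
179 [[ 0.65   -0.2443  0.0745]
 [ 0.6539 -0.2269  0.0913]
 [ 0.6607 -0.1976  0.0955]]
```

Descend, grip and lift a little.

servo_tool(
  targets=[
    [0,-0.04,0.64,0,0,0],
    [0,0,0.64,0,0,0],
    [0,0,0.64,0,0,0],
    [0,0,0.64,0,0,0],
    [0,0,0.64,0,0,0],
    [0,0,0.64,0,0,0],
    [0,0,0.59,0,0,0],
    [0,0,0,0,0,0],
  ],
)

```text
t: 3.68
tool_pos: [0.65, -0.2179, 0.0485]
ee_rot: [-2.157, -2.27, 0.007]
force: [-0.9, 1.7, 0.8]
grip_width: 1.0
grip_force: 0.0
```

servo_tool(
  targets=[
    [0,0,0,0,0,0],
    [0,0,0,0,0,0],
    [0,0,0,0,0,0],
    [0,0,0,0,0,0],
    [0,0,0,0,0,0],
    [0,0,0,0,0,0],
    [0,0,0,0,0,0],
    [0,0,0,0,0,0],
  ],
  grip=-1,
)

```text
t: 4.35
tool_pos: [0.6545, -0.2192, 0.0553]
ee_rot: [2.162, 2.276, 0.001]
force: [-0.4, -1.1, 4.5]
grip_width: 0.11
grip_force: 59.3
```

servo_tool(
  targets=[
    [0,0,0,0,0,0],
    [0,0,0,0,0,0],
    [0,0,-0.1,0,0,0],
    [0,0,-0.4,0,0,0],
    [0,0,-0.5,0,0,0],
    [0,0,-0.5,0,0,0],
    [0,0,-0.5,0,0,0],
    [0,0,-0.5,0,0,0],
  ],
)

```text
t: 5.02
tool_pos: [0.6528, -0.2187, 0.1538]
ee_rot: [-2.162, -2.275, 0.002]
force: [-0.0, -0.3, -2.8]
grip_width: 0.107
grip_force: 58.7
```

```bash
python3 - <<'E'
from h import *
d=cam('top');save(d,'lift');W=cloud(d);s=get_state();print(s['tool_pos'],s['joints'].round(2))
d2=cam('side');save(d2,'lifts')
# tray bottom floor points
th=np.radians(45); lip=np.array([.42,-.2176,.085])
# tab grip frame: TCP relative to lip in tray coords
off=np.array([.037+.073,0,s['tool_pos'][2]-0.10-.004]); print('off z',off)
E
cat > c.py <<'E'
import cv2,numpy as np
cv2.imwrite('pics/lift2.png',np.hstack([cv2.imread('pics/lift.png')[100:320,220:420],cv2.imread('pics/lifts.png')[140:360,150:350]]).repeat(2,0).repeat(2,1)[:,:])
E
python3 c.py
```

```text
[ 0.65498572 -0.21945791  0.1587406 ] [-0.34  0.55  1.38 -0.    1.21 -0.39]
off z [0.11      0.        0.0547406]
```

View pics/lift2.png

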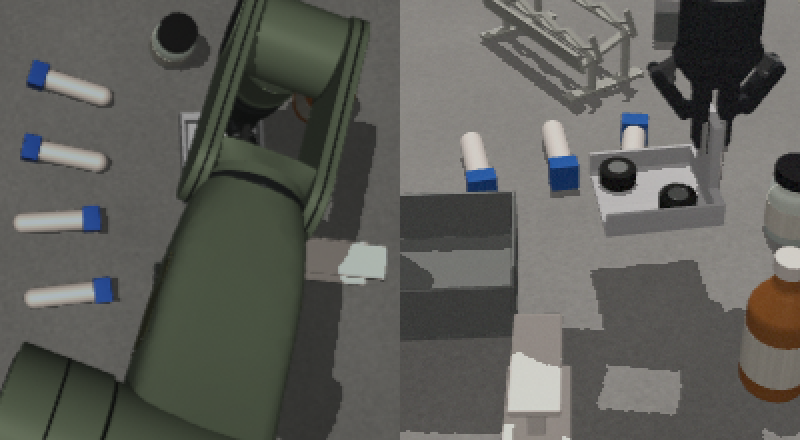

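The tray is lifted level at right-panel (655,190), with both cushions in it at (617,172) and (677,197). Next I move it over the tub.

servo_tool(
  targets=[
    [0.04,-0.2,0,0,0,0],
    [0.04,-0.4,0,0,0,0],
    [0.04,-0.5,0,0,0,0],
    [0.04,-0.5,0.1,0,0,0],
    [0.04,-0.5,0.1,0,0,0],
    [0.04,-0.4,0.1,0,0,0],
    [0.04,-0.2,0.1,0,0,0],
    [0,-0.1,0,0,0,0],
  ],
)

```text
t: 5.78
tool_pos: [0.5381, -0.2125, 0.1356]
ee_rot: [-2.161, -2.273, 0.003]
force: [0.4, -0.2, -3.1]
grip_width: 0.111
grip_force: 58.8
```

servo_tool(
  targets=[
    [0,0,0,0,0,0],
    [0,-0.065,-0.138,-0.5,0,0],
    [0,-0.065,-0.138,-0.5,0,0],
    [0,-0.065,-0.138,-0.5,0,0],
    [0,-0.065,-0.138,-0.5,0,0],
    [0,-0.052,-0.11,-0.4,0,0],
    [0,-0.052,-0.11,-0.4,0,0],
    [0,-0.039,-0.083,-0.3,0,0],
  ],
)

```text
t: 6.45
tool_pos: [0.5212, -0.2147, 0.1701]
ee_rot: [2.003, 2.108, 0.331]
force: [0.1, -0.1, -2.4]
grip_width: 0.106
grip_force: 59.1
```

servo_tool(
  targets=[
    [0,-0.039,-0.083,-0.3,0,0],
    [0,-0.052,-0.11,-0.4,0,0],
    [0,-0.052,-0.11,-0.4,0,0],
    [0,-0.065,-0.138,-0.5,0,0],
    [0,-0.065,-0.138,-0.5,0,0],
    [0,-0.13,-0.275,-1,0,0],
    [0,-0.13,-0.275,-1,0,0],
    [0,-0.13,-0.275,-1,0,0],
  ],
)

```text
t: 7.12
tool_pos: [0.4816, -0.214, 0.1992]
ee_rot: [1.758, 1.862, 0.713]
force: [-0.4, 0.6, -3.0]
grip_width: 0.108
grip_force: 59.3
```

servo_tool(
  targets=[
    [0,0,0,0,0,0],
    [0,0,0,0,0,0],
    [0,0,0,0,0,0],
    [0,0,0,0,0,0],
    [0,0,0,0,0,0],
    [0,0,0,0,0,0],
    [0,0,0,0,0,0],
    [0,0,0,0,0,0],
  ],
)

```text
t: 7.78
tool_pos: [0.4814, -0.2133, 0.1984]
ee_rot: [1.762, 1.864, 0.712]
force: [-0.5, 0.8, -2.8]
grip_width: 0.108
grip_force: 59.3
```

Run:
```python
from h import *
d=cam('top');save(d,'p1');d2=cam('side')
cv2.imwrite('pics/p.png',np.hstack([d['img'][120:340,220:420,::-1],d2['img'][140:360,100:300,::-1]]).repeat(2,0).repeat(2,1))
```

```text
(no output)
```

View pics/p.png

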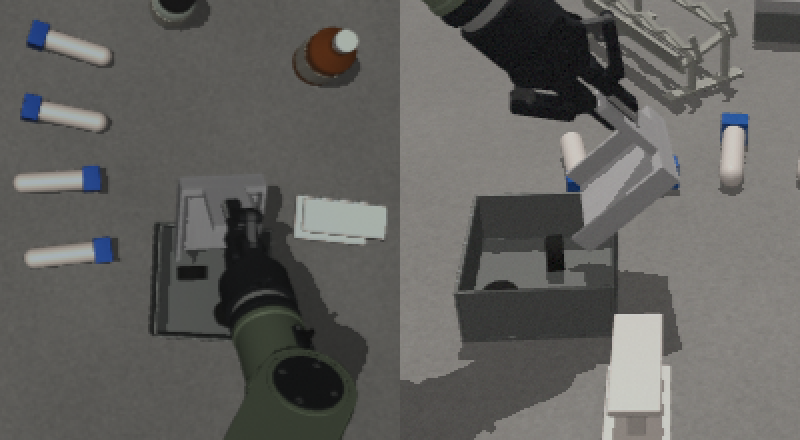

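Both cushions are in the tub, at right-panel (500,287) and (555,253), and the tray is empty. I raise it, level it and plan the stand placement.

servo_tool(
  targets=[
    [0,0,-0.5,0,0,0],
    [0,0,-0.5,0,0,0],
    [0,0,-0.5,0,0,0],
    [0,0.13,0.275,1,0,0],
    [0,0.13,0.275,1,0,0],
    [0,0.13,0.275,1,0,0],
    [0,0.13,0.275,1,0,0],
    [0,0.13,0.275,1,0,0],
  ],
)

```text
t: 8.55
tool_pos: [0.4882, -0.2123, 0.2126]
ee_rot: [2.032, 2.158, 0.287]
force: [-0.5, 0.0, -2.4]
grip_width: 0.111
grip_force: 59.2
```

servo_tool(
  targets=[
    [0,0.13,0.275,1,0,0],
    [0,0.13,0.275,1,0,0],
    [0,0.13,0.275,1,0,0],
    [0,0.026,0.055,0.2,0,0],
    [0,0,-0.7,0,0,0],
    [0,0,-0.5,0,0,0],
    [0,0,0,0,0,0],
    [0,0,0,0,0,0],
  ],
)

```text
t: 9.22
tool_pos: [0.5122, -0.2108, 0.228]
ee_rot: [-2.113, -2.251, 0.054]
force: [-0.3, 0.6, -2.6]
grip_width: 0.11
grip_force: 60.1
```

Run:
```python
from h import *
# stand pose from both cameras
for n in('top','side'):
    d=cam(n);W=cloud(d).reshape(-1,3);m=(abs(W[:,2]-.07)<.006)&(abs(W[:,0]-.474)<.045)&(abs(W[:,1]+.39)<.075)
    p=W[m];r=cv2.minAreaRect(p[:,:2].astype(np.float32)*1000);print(n,len(p),r,np.median(p[:,2]))
    # tray wall/floor points to check level & tab yaw
    m=(W[:,2]>.12)&(W[:,2]<.3)&(abs(W[:,1]+.21)<.07)&(W[:,0]>.36)&(W[:,0]<.6)
    im=d['img'].reshape(-1,3).astype(int); m&=(im.min(1)>95)&(np.ptp(im,axis=1)<25); p=W[m]; print(len(p),np.nanpercentile(p,[3,50,97],axis=0).round(3) if len(p) else '')
print(get_state()['tool_pos'])
```

```text
top 284 ((473.886474609375, -390.5018615722656), (110.86370849609375, 43.2993049621582), 85.05940246582031) 0.0701799002478559
379 [[ 0.434 -0.248  0.176]
 [ 0.461 -0.188  0.181]
 [ 0.509 -0.16   0.203]]
side 1309 ((473.97503662109375, -392.8446350097656), (110.57041931152344, 43.874691009521484), 85.09209442138672) 0.06929210385084696
2015 [[ 0.4   -0.266  0.175]
 [ 0.464 -0.208  0.181]
 [ 0.516 -0.162  0.265]]
[ 0.51092968 -0.21041659  0.22634441]
```

Run:
```python
from h import *
c,s=np.cos(np.radians(-5)),np.sin(np.radians(-5))
p=np.array([.474+.037*c,-.3915+.037*s,.20]); print(p)
go(p,down(85))
```

```text
[ 0.5108592  -0.39472476  0.2       ]
turn units [-0.67 -0.11  1.5 ] then shift (new tool axes) [-4.59  0.4   0.66]
```

servo_tool(
  targets=[
    [0,0,0,-0.34,-0.06,0.75],
    [0,0,0,-0.33,-0.05,0.75],
    [0,0,0,0,0,0],
    [-0.6,0.05,0,0,0,0],
    [-0.7,0.06,0,0,0,0],
    [-0.7,0.06,0,0,0,0],
    [-0.7,0.06,0,0,0,0],
    [-0.7,0.06,0,0,0,0],
  ],
)

```text
t: 9.98
tool_pos: [0.5112, -0.3481, 0.2262]
ee_rot: [-2.312, -2.125, -0.0]
force: [0.9, 0.4, -1.8]
grip_width: 0.11
grip_force: 60.0
```

servo_tool(
  targets=[
    [-0.6,0.06,0,0,0,0],
    [-0.4,0.05,0,0,0,0],
    [-0.19,0,0.3,0,0,0],
    [0,0,0.3,0,0,0],
    [0,0,0,0,0,0],
    [0,0,0,0,0,0],
    [0,0,0,0,0,0],
    [0,0,0,0,0,0],
  ],
)

```text
t: 10.65
tool_pos: [0.5126, -0.3945, 0.2039]
ee_rot: [2.313, 2.123, 0.001]
force: [-0.2, 1.0, -1.4]
grip_width: 0.109
grip_force: 60.0
```

```bash
cat > tray.py <<'E'
from h import *
c,s=np.cos(np.radians(-5)),np.sin(np.radians(-5))
p=np.array([.474+.037*c,-.3915+.037*s,.126]); go(p,down(85)); st=get_state(); print(st['tool_pos'],st['force'].round(1))
zt=st['tool_pos'][2]-.056
for n in('side','top'):
    d=cam(n);save(d,'st_'+n);W=cloud(d).reshape(-1,3);im=d['img'].reshape(-1,3).astype(int)
    q=R.from_euler('z',-5,degrees=True).inv().apply(W-np.r_[.474,-.3915,zt]); 
    m=(q[:,0]>-.07)&(q[:,0]<.02)&(abs(q[:,1])<.044)&(abs(q[:,2]-.004)<.012)&(im.min(1)>80)
    if m.sum()>30:
        A=np.c_[q[m][:,:2],np.ones(m.sum())];a=np.linalg.lstsq(A,q[m][:,2],rcond=None)[0];print(n,m.sum(),'slopes deg',np.degrees(a[:2]).round(2),'floor top z over assumed underside',a[2].round(4))
E
python3 tray.py
```

```text
turn units [0.02 0.01 0.02] then shift (new tool axes) [-0.01 -0.04  1.95]
[ 0.51257681 -0.3945333   0.20386546] [-0.2  1.  -1.4]
side 1640 slopes deg [ 0.25 -0.2 ] floor top z over assumed underside 0.004
top 665 slopes deg [0.86 0.89] floor top z over assumed underside 0.005
```

servo_tool(
  targets=[
    [0,-0.04,0.3,0,0,0],
    [0,0,0.4,0,0,0],
    [0,0,0.4,0,0,0],
    [0,0,0.4,0,0,0],
    [0,0,0.2,0,0,0],
    [0,0,0.1,0,0,0],
    [0,0,0.05,0,0,0],
    [0,0,0,0,0,0],
  ],
)

```text
t: 11.42
tool_pos: [0.5111, -0.395, 0.1297]
ee_rot: [2.314, 2.122, 0.001]
force: [-0.0, -0.2, -2.0]
grip_width: 0.108
grip_force: 60.0
```

servo_tool(
  targets=[
    [0,0,0.04,0,0,0],
    [0,0,0,0,0,0],
    [0,0,0.03,0,0,0],
    [0,0,0,0,0,0],
    [0,0,0,0,0,0],
    [0,0,0,0,0,0],
  ],
)

```text
t: 11.92
tool_pos: [0.5108, -0.3949, 0.1266]
ee_rot: [2.314, 2.122, 0.001]
force: [-0.1, 0.4, -2.0]
grip_width: 0.11
grip_force: 60.0
```

```bash
python3 tray.py
```

```text
turn units [0.01 0.01 0.01] then shift (new tool axes) [0.   0.   0.01]
[ 0.51077404 -0.39490426  0.12659483] [-0.1  0.4 -2. ]
side 1701 slopes deg [ 0.19 -0.09] floor top z over assumed underside 0.004
top 602 slopes deg [0.23 0.56] floor top z over assumed underside 0.0049
```

Not in contact yet; I lower in fine steps.

servo_tool(
  targets=[
    [0,0,0.02,0,0,0],
    [0,0,0,0,0,0],
    [0,0,0,0,0,0],
  ],
)

```text
t: 12.27
tool_pos: [0.5107, -0.3948, 0.1256]
ee_rot: [2.315, 2.123, 0.001]
force: [0.6, -0.9, -1.7]
grip_width: 0.109
grip_force: 60.0
```

servo_tool(
  targets=[
    [0,0,0.02,0,0,0],
    [0,0,0,0,0,0],
    [0,0,0,0,0,0],
  ],
)

```text
t: 12.52
tool_pos: [0.5109, -0.3949, 0.1254]
ee_rot: [2.314, 2.122, 0.001]
force: [0.5, 0.9, 2.2]
grip_width: 0.106
grip_force: 60.5
```

servo_tool(
  targets=[
    [0,0,0.02,0,0,0],
    [0,0,0,0,0,0],
    [0,0,0,0,0,0],
  ],
)

```text
t: 12.77
tool_pos: [0.5109, -0.3949, 0.1253]
ee_rot: [2.314, 2.122, 0.001]
force: [-0.7, 1.5, 6.1]
grip_width: 0.105
grip_force: 61.1
```

Contact. Release and retreat straight up.

servo_tool(
  targets=[
    [0,0,-0.02,0,0,0],
    [0,0,0,0,0,0],
    [0,0,0,0,0,0],
    [0,0,0,0,0,0],
    [0,0,0,0,0,0],
    [0,0,0,0,0,0],
  ],
  grip=0,
)

```text
t: 13.27
tool_pos: [0.5107, -0.3949, 0.1247]
ee_rot: [2.315, 2.123, 0.001]
force: [-0.1, 0.1, 1.1]
grip_width: 0.498
grip_force: 0.0
```

servo_tool(
  targets=[
    [0,0,-0.1,0,0,0],
    [0,0,-0.5,0,0,0],
    [0,0,-0.7,0,0,0],
    [0,0,-0.7,0,0,0],
    [0,0,-0.7,0,0,0],
    [0,0,-0.5,0,0,0],
    [0,0,0,0,0,0],
  ],
)

```text
t: 13.85
tool_pos: [0.5123, -0.3962, 0.2587]
ee_rot: [2.307, 2.116, 0.003]
force: [-0.4, -0.5, 1.4]
grip_width: 0.501
grip_force: 0.0
```

```bash
cat >> h.py <<'E'
def findtubes(d):
    """bench tubes: list of (origin xy, yaw deg) with x tip->cap"""
    im=d['img'].astype(int); W=cloud(d)
    blue=(im[...,2]>im[...,0]+50)&(im[...,2]>90)
    body=(im.min(2)>115)&(W[...,2]>.005)&(W[...,2]<.05)
    n,l,s,c=cv2.connectedComponentsWithStats(blue.astype(np.uint8)); out=[]
    for i in range(1,n):
        if s[i,4]<50 or c[i][0]<60: continue
        cap=ray(d,c[i],.022)[0,:2]
        vv,uu=np.nonzero(body); P=ray(d,np.c_[uu,vv],.016)[:,:2]; P=P[np.linalg.norm(P-cap,axis=1)<.115]
        n2=len(P)
        if n2<40: continue
        P=P[np.linalg.norm(P-np.median(P,0),axis=1)<.065]
        f=cv2.fitLine(P.astype(np.float32),cv2.DIST_HUBER,0,.01,.01).ravel(); a=f[:2]*np.sign(f[:2]@(cap-f[2:]))
        P=P[abs((P-f[2:])@[-a[1],a[0]])<.02]; t=(P-f[2:])@a; tip=np.percentile(t,.5)
        org=f[2:]+a*(tip+.060); out.append((org,np.degrees(np.arctan2(a[1],a[0])),(cap-org)@a,(cap-org)@[-a[1],a[0]]))
    return out
E
python3 - <<'E'
from h import *
for n in('top','side'):
    d=cam(n);save(d,'q'+n); print(n)
    for o,y,k,l in findtubes(d): print(o.round(4),round(y,1),'capdist',k.round(4),'lat',l.round(4))
    W=cloud(d).reshape(-1,3);im=d['img'].reshape(-1,3).astype(int)
    q=R.from_euler('z',-5,degrees=True).inv().apply(W-np.r_[.474,-.3915,.07]); 
    m=(q[:,0]>-.07)&(q[:,0]<.02)&(abs(q[:,1])<.044)&(abs(q[:,2]-.004)<.012)&(im.min(1)>80)
    A=np.c_[q[m][:,:2],np.ones(m.sum())];a=np.linalg.lstsq(A,q[m][:,2],rcond=None)[0];print(m.sum(),'slopes',np.degrees(a[:2]).round(2),a[2].round(4))
    m=(abs(q[:,2]-.02)<.008)&(abs(q[:,0])<.12)&(abs(q[:,1])<.08);r=cv2.minAreaRect(q[m][:,:2].astype(np.float32)*1000);print('walls rect in stand frame',r)
print(get_state()['tool_pos'])
E
```

```text
top
[ 0.7123 -0.0212] 73.1 capdist 0.0429 lat -0.0009
[ 0.614  -0.0138] 79.1 capdist 0.0416 lat -0.0006
[ 0.5215 -0.0181] -85.6 capdist 0.0396 lat 0.0008
[ 0.4211 -0.029 ] -82.7 capdist 0.0459 lat 0.0001
1069 slopes [ 0.15 -0.11] 0.0043
walls rect in stand frame ((-16.320396423339844, 0.7378768920898438), (106.43768310546875, 114.56947326660156), 89.87450408935547)
side
[ 0.7117 -0.0181] 73.5 capdist 0.0537 lat -0.0002
[ 0.5238 -0.019 ] -90.6 capdist 0.0249 lat 0.0027
[ 0.4207 -0.0219] -82.3 capdist 0.0395 lat 0.0008
1712 slopes [-0.01 -0.12] 0.0034
walls rect in stand frame ((-16.619647979736328, -1.2077674865722656), (115.52226257324219, 107.17508697509766), 0.9006806015968323)
[ 0.51067559 -0.39486958  0.25352484]
```

The tray sits level and square. Now tube4.

```bash
cat > tp.py <<'E'
import sys
from h import *
o=np.array([float(sys.argv[1]),float(sys.argv[2])]); yaw=float(sys.argv[3]); lane=int(sys.argv[4]); flip=int(sys.argv[5])
a=np.array([np.cos(np.radians(yaw)),np.sin(np.radians(yaw))]); g=o-.004*a
ty=yaw+180*flip
print('pick hover');s=go(np.r_[g,.10],down(ty)); print('down to .004');s=go(np.r_[g,.004],down(ty),s)
print('lift');s=go(np.r_[g,.22],down(ty),s)
Rp=RD*R.from_euler('x',180,degrees=True)
if flip: Rp=Rp*R.from_euler('z',180,degrees=True)
L=np.array([0,[-.09,-.03,.03,.09][lane],.0047]); 
pos=lambda dz:O+RD.apply(L+[0,0,dz])
Rz=down(DY+180*flip)
print('yaw & go',pos(.07).round(3));s=go(np.r_[pos(.07)[:2],.22],Rz,s); print('tilt');s=go(pos(.07),Rp,s); print('down');go(pos(.001),Rp,s)
E
python3 tp.py .421 -.028 -82.7 3 1
```

```text
pick hover
turn units [ 0.02  0.02 -2.14] then shift (new tool axes) [ 9.48 -1.06  3.84]
down to .004
turn units [0. 0. 0.] then shift (new tool axes) [ 0.  -0.   2.4]
lift
turn units [0. 0. 0.] then shift (new tool axes) [ 0.   0.  -5.4]
yaw & go [0.483 0.323 0.145]
turn units [ -0.    0.  -19.9] then shift (new tool axes) [-5.85  6.59  0.  ]
tilt
turn units [ 0.   -3.49 -0.  ] then shift (new tool axes) [0.64 0.   1.76]
down
turn units [0. 0. 0.] then shift (new tool axes) [ 0.   -0.    1.72]
```

servo_tool(
  targets=[
    [0,0,0,0,0,-0.7],
    [0,0,0,0,0,-0.7],
    [0,0,0,0,0,-0.7],
    [0.5,-0.06,0,0,0,0],
    [0.8,-0.1,0,0,0,0],
    [0.9,-0.1,0,0,0,0],
    [0.9,-0.1,0,0,0,0],
    [0.9,-0.1,0,0,0,0],
  ],
  grip=0.4,
)

```text
t: 14.62
tool_pos: [0.471, -0.2365, 0.2505]
ee_rot: [-2.079, -2.351, 0.001]
force: [-0.5, 0.0, 1.2]
grip_width: 0.701
grip_force: 0.0
```

servo_tool(
  targets=[
    [0.9,-0.1,0,0,0,0],
    [0.9,-0.1,0,0,0,0],
    [0.9,-0.1,0.6,0,0,0],
    [0.9,-0.1,0.8,0,0,0],
    [0.9,-0.1,0.8,0,0,0],
    [0.7,-0.07,0.8,0,0,0],
    [0.28,-0.03,0.8,0,0,0],
    [0,0,0,0,0,0],
  ],
)

```text
t: 15.28
tool_pos: [0.4179, -0.033, 0.1052]
ee_rot: [-2.068, -2.349, 0.013]
force: [-1.0, -1.0, -0.5]
grip_width: 0.699
grip_force: 0.0
```

```bash
python3 tp.py .421 -.028 -82.7 3 1 | head -4
python3 - <<'E'
from h import *
d=cam('side');save(d,'hv');cv2.imwrite('pics/hv2.png',d['img'][150:300,120:320,::-1].repeat(3,0).repeat(3,1))
E
```

```text
pick hover
turn units [-0.14 -0.03 -0.01] then shift (new tool axes) [0.21 0.09 0.13]
down to .004
turn units [0. 0. 0.] then shift (new tool axes) [ 0.  -0.   2.4]
```

View pics/hv2.png

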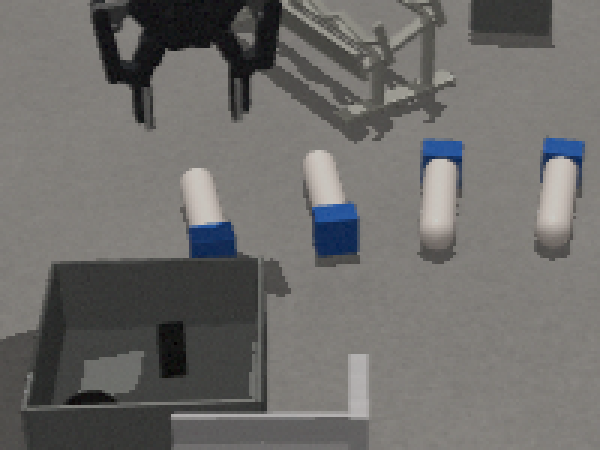

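The side view shows the gripper above tube4 (cap at (212,240) in the crop), clear of its neighbours; both cushions are in the tub.

```bash
python3 tp.py .421 -.028 -82.7 3 1 | head -4
```

```text
pick hover
turn units [-0.09 -0.01 -0.01] then shift (new tool axes) [0.26 0.02 0.2 ]
down to .004
turn units [0. 0. 0.] then shift (new tool axes) [ 0.  -0.   2.4]
```

servo_tool(
  targets=[
    [0.13,0.01,0.1,-0.09,0,0],
    [0.13,0.01,0.1,0,0,0],
    [0,0,0.5,0,0,0],
    [0,0,0.6,0,0,0],
    [0,0,0.6,0,0,0],
    [0,0,0.4,0,0,0],
    [0,0,0.3,0,0,0],
    [0,0,0,0,0,0],
  ],
)

```text
t: 16.0
tool_pos: [0.4251, -0.0256, 0.0061]
ee_rot: [2.078, 2.349, 0.01]
force: [0.2, -0.6, -0.3]
grip_width: 0.702
grip_force: 0.0
```

servo_tool(
  targets=[
    [0,0,0,0,0,0],
    [0,0,0,0,0,0],
    [0,0,0,0,0,0],
    [0,0,0,0,0,0],
    [0,0,0,0,0,0],
    [0,0,0,0,0,0],
    [0,0,0,0,0,0],
  ],
  grip=-1,
)

```text
t: 16.58
tool_pos: [0.4265, -0.0253, 0.0085]
ee_rot: [2.074, 2.347, 0.014]
force: [-1.5, -1.4, 6.7]
grip_width: 0.315
grip_force: 58.9
```

servo_tool(
  targets=[
    [0,0,-0.4,0,0,0],
    [0,0,-0.7,0,0,0],
    [0,0,-0.8,0,0,0],
    [0,0,-0.8,0,0,0],
    [0,0,-0.8,0,0,0],
    [0,0,-0.8,0,0,0],
    [0,0,-0.7,0,0,0],
    [0,0,-0.4,0,0,0],
  ],
)

```text
t: 17.25
tool_pos: [0.4242, -0.0253, 0.2272]
ee_rot: [2.072, 2.345, 0.018]
force: [0.9, 0.3, -2.3]
grip_width: 0.318
grip_force: 59.4
```

servo_tool(
  targets=[
    [0,0,0,0,0,-0.9],
    [0,0,0,0,0,-0.9],
    [0,0,0,0,0,-0.9],
    [0,0,0,0,0,-0.9],
    [0,0,0,0,0,-0.9],
    [0,0,0,0,0,-0.9],
    [0,0,0,0,0,-0.9],
    [0,0,0,0,0,-0.9],
  ],
)

```text
t: 17.92
tool_pos: [0.4228, -0.0252, 0.2236]
ee_rot: [1.107, 2.929, 0.007]
force: [0.5, 0.8, -0.8]
grip_width: 0.316
grip_force: 59.4
```

servo_tool(
  targets=[
    [0,0,0,0,0,-0.9],
    [0,0,0,0,0,-0.9],
    [0,0,0,0,0,-0.9],
    [0,0,0,0,0,-0.9],
    [0,0,0,0,0,-0.9],
    [0,0,0,0,0,-0.9],
    [0,0,0,0,0,-0.9],
    [0,0,0,0,0,-0.9],
  ],
)

```text
t: 18.58
tool_pos: [0.4228, -0.0252, 0.2236]
ee_rot: [0.004, 3.13, 0.001]
force: [0.7, 0.2, -0.5]
grip_width: 0.309
grip_force: 59.4
```

servo_tool(
  targets=[
    [0,0,0,0,0,-0.9],
    [0,0,0,0,0,-0.9],
    [0,0,0,0,0,-0.9],
    [0,0,0,0,0,-0.9],
    [0,0,0,0,0,-0.9],
    [0,0,0,0,0,-0.9],
    [0,0,0,0,0,0],
    [0,0,0,0,0,0],
  ],
)

```text
t: 19.25
tool_pos: [0.4229, -0.0252, 0.2235]
ee_rot: [-0.821, 3.021, -0.004]
force: [0.3, -0.5, 0.1]
grip_width: 0.313
grip_force: 59.4
```

```bash
cat > place.py <<'E'
import sys
from h import *
lane=int(sys.argv[1]);flip=int(sys.argv[2])
Rp=RD*R.from_euler('x',180,degrees=True)
if flip: Rp=Rp*R.from_euler('z',180,degrees=True)
L=np.array([float(sys.argv[3]) if len(sys.argv)>3 else 0,[-.09,-.03,.03,.09][lane],.0047]); pos=lambda dz:O+RD.apply(L+[0,0,dz])
st=get_state();print(st['tool_pos'],st['joints'].round(2),round(float(st['grip_width']),3),st['force'].round(1))
print('hover level');s=go(np.r_[pos(.07)[:2],.22],down(DY+180*flip))
print('tilted hover');s=go(pos(.07),Rp); print('down');go(pos(.001),Rp)
E
python3 place.py 3 1
```

```text
[ 0.42293359 -0.02521836  0.22346994] [-0.09  0.08  1.9   0.    1.15 -2.19] 0.313 [ 0.3 -0.5  0.1]
hover level
turn units [-0.05  0.1  -0.16] then shift (new tool axes) [-5.81  6.65  0.09]
tilted hover
turn units [-0.08 -3.39 -0.15] then shift (new tool axes) [-4.79  6.65  3.83]
down
turn units [-0.08 -3.39 -0.15] then shift (new tool axes) [-4.79  6.65  5.55]
```

servo_tool(
  targets=[
    [-0.3,0.35,0,-0.05,0.1,-0.16],
    [-0.5,0.57,0,0,0,0],
    [-0.5,0.57,0,0,0,0],
    [-0.5,0.57,0,0,0,0],
    [-0.5,0.57,0,0,0,0],
    [-0.5,0.57,0,0,0,0],
    [-0.5,0.57,0,0,0,0],
    [-0.5,0.57,0,0,0,0],
  ],
)

```text
t: 19.92
tool_pos: [0.4624, 0.2037, 0.2233]
ee_rot: [0.848, -3.024, 0.0]
force: [0.8, -0.2, -1.3]
grip_width: 0.317
grip_force: 59.4
```

servo_tool(
  targets=[
    [-0.5,0.57,0,0,0,0],
    [-0.5,0.57,0,0,0,0],
    [-0.5,0.57,0,0,0,0],
    [-0.5,0.57,0,0,0,0],
    [0,0,0,0,-0.8,0],
    [0,0,0,0,-0.9,0],
    [0,0,0,0,-0.9,0],
    [0,0,0,0,-0.9,0],
  ],
)

```text
t: 20.58
tool_pos: [0.4832, 0.3221, 0.2233]
ee_rot: [-0.756, 2.694, 0.137]
force: [0.8, -0.2, -0.6]
grip_width: 0.317
grip_force: 59.4
```

```bash
sed -i 's/,.0047\])/,.009])/' place.py; python3 place.py 3 1;python3 place.py 3 1
```

```text
[0.48318865 0.3220921  0.22333974] [ 0.57  0.18  1.84 -0.01  0.78 -1.54] 0.317 [ 0.8 -0.2 -0.6]
hover level
turn units [0.01 3.54 0.01] then shift (new tool axes) [0.02 0.01 0.08]
tilted hover
turn units [0.01 0.05 0.01] then shift (new tool axes) [0.65 0.01 1.73]
down
turn units [0.01 0.05 0.01] then shift (new tool axes) [0.65 0.01 3.46]
[0.48318865 0.3220921  0.22333974] [ 0.57  0.18  1.84 -0.01  0.78 -1.54] 0.317 [ 0.8 -0.2 -0.6]
hover level
turn units [0.01 3.54 0.01] then shift (new tool axes) [0.02 0.01 0.08]
tilted hover
turn units [0.01 0.05 0.01] then shift (new tool axes) [0.65 0.01 1.73]
down
turn units [0.01 0.05 0.01] then shift (new tool axes) [0.65 0.01 3.46]
```

servo_tool(
  targets=[
    [0.2,0,0.3,0,0.05,0],
    [0.25,0,0.4,0,0,0],
    [0.2,0.01,0.5,0,0,0],
    [0,0,0.5,0,0,0],
    [0,0,0,0,0,0],
    [0,0,0,0,0,0],
  ],
)

```text
t: 21.08
tool_pos: [0.4814, 0.3211, 0.1496]
ee_rot: [-0.759, 2.705, 0.132]
force: [0.6, 0.7, -0.6]
grip_width: 0.312
grip_force: 59.4
```

```bash
cat > cap.py <<'E'
from h import *
import sys
for n in('top','side'):
    d=cam(n);W=cloud(d);im=d['img'].astype(int)
    b=(im[...,2]>im[...,0]+40)&(im[...,2]>80); Q=RD.inv().apply(W[b]-O)*1000; Q=Q[np.isfinite(Q[:,0])]
    Q=Q[(abs(Q[:,0])<110)&(abs(Q[:,1])<130)&(Q[:,2]>-10)&(Q[:,2]<110)]
    for y in(-90,-30,30,90):
        q=Q[abs(Q[:,1]-y)<30]
        if len(q)>20: print(n,'lane y',y,len(q),'cap deck pcts 5/50/95 x',np.percentile(q[:,0],[5,50,95]).round(),'y',np.percentile(q[:,1],[5,50,95]).round(),'z',np.percentile(q[:,2],[5,50,95]).round())
    m=(im.min(2)>110)&(W[...,2]>.02)&(W[...,2]<.2); Q=RD.inv().apply(W[m]-O)*1000
    for y in(-90,-30,30,90):
        q=Q[(abs(Q[:,1]-y)<20)&(abs(Q[:,0])<75)&(Q[:,2]>10)]
        if len(q)>20: print(n,'  body',y,len(q),'x',np.percentile(q[:,0],[2,98]).round(),'ymed',np.median(q[:,1]).round(1),'ztop',np.percentile(q[:,2],95).round(1))
E
python3 cap.py; python3 place.py 3 1
```

```text
top lane y 90 137 cap deck pcts 5/50/95 x [37. 47. 58.] y [ 75.  90. 104.] z [101. 105. 109.]
top   body -90 25 x [-67.  -4.] ymed -92.4 ztop 26.7
top   body -30 23 x [-67. -34.] ymed -33.5 ztop 28.0
top   body 90 82 x [10. 33.] ymed 88.3 ztop 104.6
side lane y 90 52 cap deck pcts 5/50/95 x [37. 48. 57.] y [ 72.  85. 100.] z [ 93. 105. 107.]
side   body -90 21 x [-67.  24.] ymed -87.2 ztop 23.9
side   body 90 141 x [-60.  33.] ymed 82.1 ztop 102.7
[0.48231913 0.32169002 0.15149259] [ 0.57  0.25  1.94 -0.01  0.61 -1.54] 0.314 [ 0.2  0.  -0.2]
hover level
turn units [0.01 3.46 0.02] then shift (new tool axes) [-0.    0.01 -1.71]
tilted hover
turn units [ 0.01 -0.03  0.02] then shift (new tool axes) [0.02 0.01 0.05]
down
turn units [ 0.01 -0.03  0.02] then shift (new tool axes) [0.02 0.01 1.78]
```

servo_tool(
  targets=[
    [-0.06,0.01,0.3,0,0,0],
    [0,0,0.4,0,0,0],
    [0,0,0.4,0,0,0],
    [0,0,0.3,0,0,0],
    [0,0,0.2,0,0,0],
    [0,0,0.1,0,0,0],
    [0,0,0,0,0,0],
    [0,0,0,0,0,0],
  ],
)

```text
t: 21.85
tool_pos: [0.5032, 0.3349, 0.0872]
ee_rot: [-0.76, 2.702, 0.133]
force: [-0.2, 0.4, -0.6]
grip_width: 0.312
grip_force: 59.4
```

servo_tool(
  targets=[
    [0,0,0.05,0,0,0],
    [0,0,0,0,0,0],
    [0,0,0.05,0,0,0],
    [0,0,0,0,0,0],
    [0,0,0,0,0,0],
  ],
)

```text
t: 22.27
tool_pos: [0.5042, 0.336, 0.0844]
ee_rot: [-0.759, 2.701, 0.134]
force: [-3.8, 0.8, 4.8]
grip_width: 0.317
grip_force: 60.0
```

```bash
python3 place.py 3 1|tail -1; python3 cap.py|grep 90
```

```text
turn units [ 0.02 -0.03  0.02] then shift (new tool axes) [ 0.06 -0.01 -0.02]
top lane y 90 126 cap deck pcts 5/50/95 x [40. 51. 61.] y [ 76.  91. 106.] z [29. 34. 37.]
top   body -90 28 x [-67.  28.] ymed -95.1 ztop 29.0
top   body 90 71 x [15. 36.] ymed 89.5 ztop 33.5
side lane y 90 54 cap deck pcts 5/50/95 x [39. 49. 60.] y [ 73.  84. 104.] z [22. 32. 36.]
side   body -90 22 x [-67. -35.] ymed -85.3 ztop 24.7
side   body 90 126 x [-63.  35.] ymed 82.8 ztop 30.4
```

servo_tool(
  targets=[
    [0,0,-0.03,0,0,0],
    [0,0,0,0,0,0],
    [0,0,0,0,0,0],
    [0,0,0,0,0,0],
    [0,0,0,0,0,0],
  ],
  grip=0,
)

```text
t: 22.78
tool_pos: [0.5038, 0.3352, 0.0842]
ee_rot: [-0.761, 2.703, 0.132]
force: [0.6, 0.1, 0.5]
grip_width: 0.5
grip_force: 0.0
```

servo_tool(
  targets=[
    [0,0,-0.2,0,0,0],
    [0,0,-0.4,0,0,0],
    [0,0,-0.6,0,0,0],
    [0,0,-0.7,0,0,0],
    [0,0,-0.7,0,0,0],
    [0,0,-0.6,0,0,0],
    [0,0,-0.3,0,0,0],
    [0,0,0,0,0,0],
  ],
)

```text
t: 23.45
tool_pos: [0.4642, 0.311, 0.2202]
ee_rot: [-0.759, 2.696, 0.135]
force: [0.7, 0.3, -0.9]
grip_width: 0.499
grip_force: 0.0
```

```bash
python3 cap.py|grep -v body;python3 - <<'E'
from h import *
for o,y,k,l in findtubes(cam('top')):
    a=np.array([np.cos(np.radians(y)),np.sin(np.radians(y))]); print(o.round(4),round(y,1),k.round(4),'cap-based',(o+(k-.048)*a).round(4))
E
python3 tp.py .5215 -.010 -86 2 1
```

```text
top lane y 90 124 cap deck pcts 5/50/95 x [37. 48. 58.] y [ 77.  92. 106.] z [30. 34. 37.]
side lane y 90 52 cap deck pcts 5/50/95 x [35. 46. 56.] y [ 74.  88. 105.] z [29. 32. 35.]
[ 0.6947 -0.0314] -0.1 0.0307 cap-based [ 0.6774 -0.0313]
[ 0.6727 -0.0431] 16.9 -0.0028 cap-based [ 0.6241 -0.0579]
[ 0.5214 -0.0155] -85.5 0.0423 cap-based [ 0.5209 -0.0098]
pick hover
turn units [ 3.51  2.13 20.26] then shift (new tool axes) [-7.99  0.9   2.88]
down to .004
turn units [0. 0. 0.] then shift (new tool axes) [-0.  -0.   2.4]
lift
turn units [0. 0. 0.] then shift (new tool axes) [ 0.   0.  -5.4]
yaw & go [0.515 0.272 0.145]
turn units [ -0.     0.   -20.47] then shift (new tool axes) [-3.46  6.02  0.  ]
tilt
turn units [ 0.   -3.49 -0.  ] then shift (new tool axes) [0.64 0.   1.76]
down
turn units [0. 0. 0.] then shift (new tool axes) [ 0.   -0.    1.72]
```

servo_tool(
  targets=[
    [0,0,0,0,0.9,0],
    [0,0,0,0,0.9,0],
    [0,0,0,0,0.9,0],
    [0,0,0,0,0.8,0],
    [0,0,0,0,0,0.9],
    [0,0,0,0,0,0.9],
    [0,0,0,0,0,0.9],
    [0,0,0,0,0,0.9],
  ],
)

```text
t: 24.27
tool_pos: [0.4633, 0.3104, 0.2138]
ee_rot: [0.288, -3.119, 0.007]
force: [0.3, -1.0, 0.2]
grip_width: 0.5
grip_force: 0.0
```

servo_tool(
  targets=[
    [0,0,0,0,0,0.9],
    [0,0,0,0,0,0.9],
    [0,0,0,0,0,0.9],
    [0,0,0,0,0,0.9],
    [0,0,0,0,0,0.9],
    [0,0,0,0,0,0.9],
    [0,0,0,0,0,0.9],
    [0,0,0,0,0,0.9],
  ],
)

```text
t: 24.93
tool_pos: [0.4632, 0.3103, 0.2141]
ee_rot: [-0.83, -3.023, 0.011]
force: [0.5, 0.1, 0.4]
grip_width: 0.498
grip_force: 0.0
```

servo_tool(
  targets=[
    [0,0,0,0,0,0.9],
    [0,0,0,0,0,0.9],
    [0,0,0,0,0,0.9],
    [0,0,0,0,0,0.9],
    [0,0,0,0,0,0.9],
    [0,0,0,0,0,0.9],
    [0,0,0,0,0,0.9],
    [0,0,0,0,0,0.9],
  ],
)

```text
t: 25.6
tool_pos: [0.4632, 0.3104, 0.2141]
ee_rot: [-1.843, -2.539, 0.014]
force: [-0.2, -0.2, 1.1]
grip_width: 0.501
grip_force: 0.0
```

```bash
python3 - <<'E'
from h import *
d=cam('top');np.savez('t1.npz',**{k:d[k] for k in('img','depth')})
cv2.imwrite('pics/t1.png',d['img'][100:290,90:320,::-1].repeat(3,0).repeat(3,1))
E
python3 tp.py .521 -.010 -85.5 2 1|head -4
```

```text
pick hover
turn units [-0.09  0.03  2.34] then shift (new tool axes) [-8.    0.81  2.85]
down to .004
turn units [0. 0. 0.] then shift (new tool axes) [ 0.  -0.   2.4]
```

View pics/t1.png

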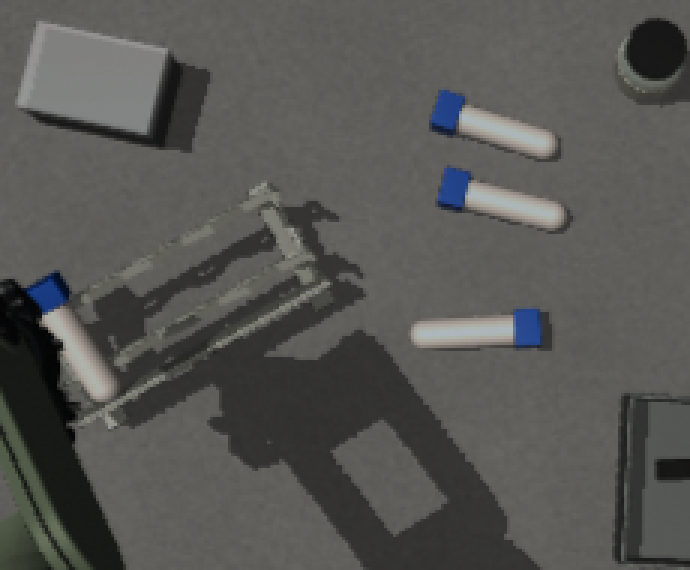

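The picture shows tube4 seated in lane 3 (cap at (47,293)), tube3 at (475,330), and tube2 knocked towards tube1 (caps at (455,188) and (447,111)). Tube3 next.

servo_tool(
  targets=[
    [0,0,0,-0.09,0.03,0.8],
    [0,0,0,0,0,0.8],
    [0,0,0,0,0,0.74],
    [-0.4,0.05,0,0,0,0],
    [-0.6,0.06,0,0,0,0],
    [-0.7,0.07,0,0,0,0],
    [-0.7,0.07,0,0,0,0],
    [-0.7,0.07,0,0,0,0],
  ],
  grip=0.4,
)

```text
t: 26.32
tool_pos: [0.4866, 0.1869, 0.2144]
ee_rot: [-2.121, -2.317, -0.002]
force: [0.6, 0.4, 0.1]
grip_width: 0.704
grip_force: 0.0
```

servo_tool(
  targets=[
    [-0.7,0.07,0,0,0,0],
    [-0.7,0.07,0,0,0,0],
    [-0.7,0.07,0.4,0,0,0],
    [-0.7,0.07,0.6,0,0,0],
    [-0.7,0.07,0.6,0,0,0],
    [-0.7,0.07,0.6,0,0,0],
    [-0.5,0.07,0.6,0,0,0],
    [-0.2,0.07,0.05,0,0,0],
  ],
)

```text
t: 26.98
tool_pos: [0.5229, -0.0073, 0.0963]
ee_rot: [-2.12, -2.308, 0.006]
force: [-0.7, -0.2, -0.2]
grip_width: 0.695
grip_force: 0.0
```

```bash
cat get_state 2>/dev/null
python3 - <<'E'
from h import *
cam('side')
E
sed -i 's/\.004\],down/.006],down/;s/\.004),down/.006),down/' tp.py; sed -i 's/np.r_\[g,.004\]/np.r_[g,.006]/' tp.py; python3 tp.py .521 -.010 -85.5 2 1|head -4
```

```text
pick hover
turn units [-0.04 -0.02  0.06] then shift (new tool axes) [ 0.04 -0.1  -0.05]
down to .004
turn units [0. 0. 0.] then shift (new tool axes) [ 0.   -0.    2.35]
```

servo_tool(
  targets=[
    [0.04,-0.1,0.2,-0.04,0,0],
    [0,0,0.3,0,0,0],
    [0,0,0.5,0,0,0],
    [0,0,0.5,0,0,0],
    [0,0,0.4,0,0,0],
    [0,0,0.3,0,0,0],
    [0,0,0.1,0,0,0],
    [0,0,0,0,0,0],
  ],
)

```text
t: 27.7
tool_pos: [0.5227, -0.0026, 0.0093]
ee_rot: [2.121, 2.314, 0.009]
force: [-0.4, -0.1, 0.4]
grip_width: 0.699
grip_force: 0.0
```

servo_tool(
  targets=[
    [0,0,0,0,0,0],
    [0,0,0,0,0,0],
    [0,0,0,0,0,0],
    [0,0,0,0,0,0],
    [0,0,0,0,0,0],
    [0,0,0,0,0,0],
    [0,0,0,0,0,0],
  ],
  grip=-1,
)

```text
t: 28.28
tool_pos: [0.5235, -0.0032, 0.0109]
ee_rot: [2.122, 2.311, 0.013]
force: [-0.5, 1.4, 6.6]
grip_width: 0.31
grip_force: 58.9
```

servo_tool(
  targets=[
    [0,0,-0.4,0,0,0],
    [0,0,-0.7,0,0,0],
    [0,0,-0.8,0,0,0],
    [0,0,-0.8,0,0,0],
    [0,0,-0.8,0,0,0],
    [0,0,-0.8,0,0,0],
    [0,0,-0.7,0,0,0],
    [0,0,-0.4,0,0,0],
  ],
)

```text
t: 28.95
tool_pos: [0.5224, -0.0042, 0.2296]
ee_rot: [2.119, 2.309, 0.017]
force: [1.0, 0.9, -0.9]
grip_width: 0.315
grip_force: 59.3
```

servo_tool(
  targets=[
    [0,0,0,0,0,-0.9],
    [0,0,0,0,0,-0.9],
    [0,0,0,0,0,-0.9],
    [0,0,0,0,0,-0.9],
    [0,0,0,0,0,-0.9],
    [0,0,0,0,0,-0.9],
    [0,0,0,0,0,-0.9],
    [0,0,0,0,0,-0.9],
  ],
)

```text
t: 29.62
tool_pos: [0.521, -0.0041, 0.2257]
ee_rot: [1.164, 2.912, 0.008]
force: [-0.2, 0.3, -0.0]
grip_width: 0.316
grip_force: 59.4
```

servo_tool(
  targets=[
    [0,0,0,0,0,-0.9],
    [0,0,0,0,0,-0.9],
    [0,0,0,0,0,-0.9],
    [0,0,0,0,0,-0.9],
    [0,0,0,0,0,-0.9],
    [0,0,0,0,0,-0.9],
    [0,0,0,0,0,-0.9],
    [0,0,0,0,0,-0.9],
  ],
)

```text
t: 30.28
tool_pos: [0.521, -0.0041, 0.2257]
ee_rot: [0.064, 3.134, 0.005]
force: [0.5, 0.1, -1.3]
grip_width: 0.313
grip_force: 59.3
```

servo_tool(
  targets=[
    [0,0,0,0,0,-0.9],
    [0,0,0,0,0,-0.9],
    [0,0,0,0,0,-0.9],
    [0,0,0,0,0,-0.9],
    [0,0,0,0,0,-0.9],
    [0,0,0,0,0,-0.9],
    [0,0,0,0,0,-0.7],
    [0,0,0,0,0,0],
  ],
)

```text
t: 30.95
tool_pos: [0.5211, -0.0041, 0.2257]
ee_rot: [-0.875, 3.01, 0.001]
force: [-0.3, 0.0, 0.1]
grip_width: 0.312
grip_force: 59.3
```

```bash
python3 place.py 2 1
```

```text
[ 0.52105654 -0.00410829  0.22574158] [-0.03  0.24  1.7   0.    1.2  -2.17] 0.312 [-0.3  0.   0.1]
hover level
turn units [-0.01  0.07  0.2 ] then shift (new tool axes) [-3.41  5.97  0.14]
tilted hover
turn units [ 0.02 -3.42  0.2 ] then shift (new tool axes) [-2.55  5.97  2.96]
down
turn units [ 0.02 -3.42  0.2 ] then shift (new tool axes) [-2.55  5.97  4.69]
```

servo_tool(
  targets=[
    [-0.2,0.35,0,0,0.07,0.2],
    [-0.3,0.52,0,0,0,0],
    [-0.35,0.6,0,0,0,0],
    [-0.35,0.6,0,0,0,0],
    [-0.35,0.6,0,0,0,0],
    [-0.35,0.6,0,0,0,0],
    [-0.35,0.6,0,0,0,0],
    [-0.35,0.6,0,0,0,0],
  ],
)

```text
t: 31.62
tool_pos: [0.5169, 0.204, 0.2256]
ee_rot: [-0.842, 3.026, -0.002]
force: [-0.7, -0.4, -0.8]
grip_width: 0.31
grip_force: 59.2
```

servo_tool(
  targets=[
    [-0.35,0.6,0,0,0,0],
    [-0.3,0.6,0,0,0,0],
    [-0.16,0.3,0,0,0,0],
    [0,0,0,0,-0.8,0],
    [0,0,0,0,-0.9,0],
    [0,0,0,0,-0.9,0],
    [0,0,0,0,-0.9,0],
    [0,0,0,0,0,0],
  ],
)

```text
t: 32.28
tool_pos: [0.5097, 0.2682, 0.2236]
ee_rot: [-0.753, 2.703, 0.131]
force: [-0.9, -1.2, -1.4]
grip_width: 0.315
grip_force: 59.2
```

servo_tool(
  targets=[
    [0.2,0,0.3,0,0,0],
    [0.25,0,0.4,0,0,0],
    [0.19,0,0.5,0,0,0],
    [0,0,0.5,0,0,0],
    [0,0,0,0,0,0],
    [0,0,0,0,0,0],
  ],
)

```text
t: 32.78
tool_pos: [0.5138, 0.2704, 0.1522]
ee_rot: [-0.754, 2.7, 0.131]
force: [-1.0, 0.2, -0.3]
grip_width: 0.311
grip_force: 59.2
```

```bash
python3 cap.py; python3 place.py 2 1
```

```text
top lane y 30 137 cap deck pcts 5/50/95 x [44. 55. 65.] y [14. 30. 44.] z [102. 105. 109.]
top lane y 90 124 cap deck pcts 5/50/95 x [37. 48. 58.] y [ 77.  92. 106.] z [29. 33. 37.]
top   body -90 29 x [-67.  28.] ymed -96.0 ztop 27.0
top   body 30 98 x [14. 40.] ymed 28.4 ztop 104.3
top   body 90 116 x [-2. 33.] ymed 91.9 ztop 32.7
side lane y 30 63 cap deck pcts 5/50/95 x [43. 55. 64.] y [12. 22. 40.] z [ 84. 105. 107.]
side   body -90 22 x [-67.  -2.] ymed -91.4 ztop 24.2
side   body 30 154 x [-64.  42.] ymed 21.8 ztop 101.4
side   body 90 157 x [-66.  28.] ymed 82.3 ztop 29.9
[0.51439132 0.270767   0.15398092] [ 0.45  0.25  1.94  0.06  0.61 -1.71] 0.315 [-0.3 -0.4  0.2]
hover level
turn units [-0.02  3.52 -0.02] then shift (new tool axes) [ 0.02  0.01 -1.65]
tilted hover
turn units [-0.02  0.03 -0.01] then shift (new tool axes) [0.06 0.01 0.1 ]
down
turn units [-0.02  0.03 -0.01] then shift (new tool axes) [0.06 0.01 1.83]
```

servo_tool(
  targets=[
    [0.1,0.01,0.3,0,0,0],
    [0,0,0.4,0,0,0],
    [0,0,0.4,0,0,0],
    [0,0,0.3,0,0,0],
    [0,0,0.2,0,0,0],
    [0,0,0.08,0,0,0],
    [0,0,0,0,0,0],
    [0,0,0,0,0,0],
  ],
)

```text
t: 33.55
tool_pos: [0.5299, 0.2809, 0.0888]
ee_rot: [-0.754, 2.697, 0.132]
force: [0.3, -0.5, -1.4]
grip_width: 0.311
grip_force: 59.2
```

servo_tool(
  targets=[
    [0,0,0.05,0,0,0],
    [0,0,0,0,0,0],
    [0,0,0.05,0,0,0],
    [0,0,0,0,0,0],
    [0,0,0,0,0,0],
  ],
)

```text
t: 33.97
tool_pos: [0.5309, 0.2818, 0.0854]
ee_rot: [-0.753, 2.697, 0.133]
force: [-3.0, -0.3, 4.2]
grip_width: 0.313
grip_force: 60.1
```

servo_tool(
  targets=[
    [0,0,0.03,0,0,0],
    [0,0,0,0,0,0],
    [0,0,0,0,0,0],
  ],
)

```text
t: 34.22
tool_pos: [0.5311, 0.2821, 0.085]
ee_rot: [-0.753, 2.696, 0.133]
force: [-4.7, -0.2, 9.1]
grip_width: 0.312
grip_force: 60.8
```

```bash
python3 place.py 2 1|tail -1; python3 cap.py|grep " 30"
```

```text
turn units [-0.01  0.03 -0.01] then shift (new tool axes) [-0.05 -0.01  0.03]
top lane y 30 124 cap deck pcts 5/50/95 x [41. 52. 62.] y [15. 30. 44.] z [29. 33. 37.]
top   body -90 29 x [-67.  30.] ymed -96.8 ztop 27.1
top   body 30 84 x [11. 37.] ymed 29.4 ztop 33.8
side lane y 30 63 cap deck pcts 5/50/95 x [39. 49. 61.] y [12. 26. 44.] z [13. 33. 35.]
side   body 30 135 x [-54.  36.] ymed 22.5 ztop 30.8
side   body 90 140 x [-66.  -3.] ymed 83.7 ztop 30.6
```

servo_tool(
  targets=[
    [0,0,-0.05,0,0,0],
    [0,0,0,0,0,0],
    [0,0,0,0,0,0],
    [0,0,0,0,0,0],
    [0,0,0,0,0,0],
  ],
  grip=0,
)

```text
t: 34.73
tool_pos: [0.5305, 0.2812, 0.0849]
ee_rot: [-0.754, 2.698, 0.132]
force: [0.5, 0.2, 0.1]
grip_width: 0.5
grip_force: 0.0
```

servo_tool(
  targets=[
    [0,0,-0.2,0,0,0],
    [0,0,-0.4,0,0,0],
    [0,0,-0.6,0,0,0],
    [0,0,-0.7,0,0,0],
    [0,0,-0.7,0,0,0],
    [0,0,-0.6,0,0,0],
    [0,0,-0.3,0,0,0],
    [0,0,0,0,0,0],
  ],
)

```text
t: 35.4
tool_pos: [0.4902, 0.2567, 0.2207]
ee_rot: [-0.752, 2.691, 0.133]
force: [0.3, -0.7, -0.2]
grip_width: 0.502
grip_force: 0.0
```

servo_tool(
  targets=[
    [0,0,0,0,0.9,0],
    [0,0,0,0,0.9,0],
    [0,0,0,0,0.9,0],
    [0,0,0,0,0.8,0],
    [0,0,0,0,0,0.9],
    [0,0,0,0,0,0.9],
    [0,0,0,0,0,0.9],
    [0,0,0,0,0,0.9],
  ],
)

```text
t: 36.07
tool_pos: [0.4892, 0.2565, 0.2152]
ee_rot: [0.283, -3.127, 0.003]
force: [0.1, -0.4, 0.4]
grip_width: 0.497
grip_force: 0.0
```

servo_tool(
  targets=[
    [0,0,0,0,0,0.9],
    [0,0,0,0,0,0.9],
    [0,0,0,0,0,0.9],
    [0,0,0,0,0,0.9],
    [0,0,0,0,0,0.9],
    [0,0,0,0,0,0.9],
    [0,0,0,0,0,0.9],
    [0,0,0,0,0,0.9],
  ],
)

```text
t: 36.73
tool_pos: [0.4891, 0.2563, 0.2154]
ee_rot: [-0.837, -3.027, 0.003]
force: [-0.0, -0.1, 0.4]
grip_width: 0.5
grip_force: 0.0
```

servo_tool(
  targets=[
    [0,0,0,0,0,0.9],
    [0,0,0,0,0,0.9],
    [0,0,0,0,0,0.9],
    [0,0,0,0,0,0.9],
    [0,0,0,0,0,0.9],
    [0,0,0,0,0,0.9],
    [0,0,0,0,0,0.9],
    [0,0,0,0,0,0.9],
  ],
)

```text
t: 37.4
tool_pos: [0.4891, 0.2564, 0.2154]
ee_rot: [1.85, 2.539, -0.003]
force: [-0.4, -0.1, 0.7]
grip_width: 0.497
grip_force: 0.0
```

```bash
cat > bt.py <<'E'
from h import *
d=cam('top');im=d['img'].astype(int);W=cloud(d)
bl=(im[...,2]>im[...,0]+50)&(im[...,2]>90); wh=(im.min(2)>115)&(W[...,2]>.005)&(W[...,2]<.05)
n,l,s,c=cv2.connectedComponentsWithStats(bl.astype(np.uint8)); n2,l2,s2,c2=cv2.connectedComponentsWithStats(wh.astype(np.uint8))
for i in range(1,n):
    if s[i,4]<50 or c[i][0]<60: continue
    cap=ray(d,c[i],.022)[0,:2]
    for j in range(1,n2):
        if s2[j,4]<100: continue
        P=ray(d,np.argwhere(l2==j)[:,::-1],.018)[:,:2]; 
        if np.linalg.norm(P-cap,axis=1).min()>.03: continue
        b=P.mean(0);f=cv2.fitLine(P.astype(np.float32),cv2.DIST_HUBER,0,.01,.01).ravel();a=f[:2]*np.sign(f[:2]@(cap-b)); 
        print('cap',cap.round(3),'body',len(P),b.round(3),'yaw fit',np.degrees(np.arctan2(a[1],a[0])).round(1),'yaw c-b',np.degrees(np.arctan2(*(cap-b)[::-1])).round(1),'origin',(cap-.048*a).round(4),(b+.010*a).round(4))
E
python3 bt.py; python3 cap.py | grep lane
python3 - <<'E'
from h import *
print(get_state()['tool_pos'],R.from_rotvec(get_state()['ee_rot']).as_matrix()[:,0])
E
```

```text
cap [0.726 0.019] body 277 [ 0.707 -0.036] yaw fit 72.6 yaw c-b 71.7 origin [ 0.7112 -0.0266] [ 0.7103 -0.0263]
cap [0.653 0.012] body 282 [ 0.638 -0.044] yaw fit 76.5 yaw c-b 75.2 origin [ 0.6418 -0.0347] [ 0.6407 -0.0341]
top lane y 30 56 cap deck pcts 5/50/95 x [37. 48. 59.] y [16. 22. 28.] z [29. 33. 38.]
side lane y 30 55 cap deck pcts 5/50/95 x [36. 46. 57.] y [14. 29. 44.] z [28. 32. 35.]
side lane y 90 53 cap deck pcts 5/50/95 x [36. 45. 57.] y [ 74.  86. 105.] z [28. 32. 34.]
[0.48914998 0.25635195 0.21567598] [-0.31234963  0.94996636 -0.00127082]
```

```bash
python3 tp.py .6412 -.0344 76 1 0
```

```text
pick hover
turn units [-0.01  0.02  5.62] then shift (new tool axes) [-6.23  5.45  2.89]
down to .004
turn units [0. 0. 0.] then shift (new tool axes) [ 0.   -0.    2.35]
lift
turn units [0. 0. 0.] then shift (new tool axes) [ 0.    0.   -5.35]
yaw & go [0.546 0.22  0.145]
turn units [-0.  -0.   7.8] then shift (new tool axes) [ 1.34 -6.75 -0.  ]
tilt
turn units [-0.    3.49  0.  ] then shift (new tool axes) [-0.64 -0.    1.76]
down
turn units [0. 0. 0.] then shift (new tool axes) [-0.    0.    1.72]
```

servo_tool(
  targets=[
    [0,0,0,0,0,0.8],
    [0,0,0,0,0,0.8],
    [0,0,0,0,0,0.8],
    [0,0,0,0,0,0.8],
    [0,0,0,0,0,0.8],
    [0,0,0,0,0,0.8],
    [0,0,0,0,0,0.8],
    [0,0,0,0,0,0],
  ],
  grip=0.15,
)

```text
t: 38.22
tool_pos: [0.4893, 0.2564, 0.2161]
ee_rot: [2.474, 1.934, -0.001]
force: [-0.1, 0.1, 0.1]
grip_width: 0.574
grip_force: 0.0
```

servo_tool(
  targets=[
    [-0.3,0.26,0,0,0,0],
    [-0.5,0.44,0,0,0,0],
    [-0.6,0.53,0,0,0,0],
    [-0.6,0.53,0,0,0,0],
    [-0.6,0.53,0,0,0,0],
    [-0.6,0.53,0,0,0,0],
    [-0.6,0.53,0,0,0,0],
    [-0.6,0.53,0,0,0,0],
  ],
)

```text
t: 38.88
tool_pos: [0.5978, 0.0467, 0.2166]
ee_rot: [2.471, 1.938, -0.001]
force: [0.9, 0.1, -0.6]
grip_width: 0.574
grip_force: 0.0
```

servo_tool(
  targets=[
    [-0.6,0.53,0,0,0,0],
    [-0.6,0.53,0,0,0,0],
    [-0.43,0.35,0.4,0,0,0],
    [-0.2,0.16,0.6,0,0,0],
    [0,0,0.6,0,0,0],
    [0,0,0.6,0,0,0],
    [0,0,0.6,0,0,0],
    [0,0,0,0,0,0],
  ],
)

```text
t: 39.55
tool_pos: [0.6372, -0.0381, 0.0994]
ee_rot: [-2.468, -1.934, 0.013]
force: [-0.6, 0.0, -0.9]
grip_width: 0.572
grip_force: 0.0
```

```bash
python3 - <<'E'
from h import *
d=cam('side');save(d,'hv3');cv2.imwrite('pics/hv4.png',d['img'][100:290,150:350,::-1].repeat(3,0).repeat(3,1))
E
python3 tp.py .6412 -.0344 76 1 0|head -4
```

```text
pick hover
turn units [-0.06  0.02  0.02] then shift (new tool axes) [0.   0.04 0.05]
down to .004
turn units [0. 0. 0.] then shift (new tool axes) [ 0.   -0.    2.35]
```

View pics/hv4.png

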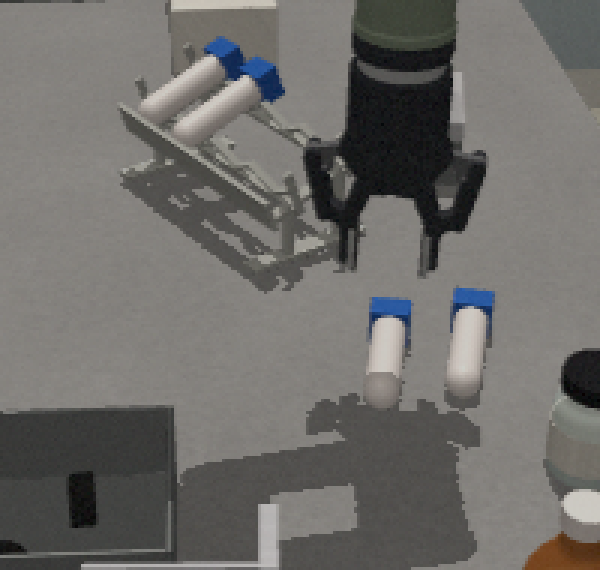

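The view shows two tubes seated side by side on the rack, and the gripper over tube2 (cap at (390,312)) with the right finger clear of tube1.

servo_tool(
  targets=[
    [0,0.04,0.2,-0.06,0,0],
    [0,0,0.3,0,0,0],
    [0,0,0.5,0,0,0],
    [0,0,0.5,0,0,0],
    [0,0,0.4,0,0,0],
    [0,0,0.3,0,0,0],
    [0,0,0.2,0,0,0],
    [0,0,0,0,0,0],
  ],
)

```text
t: 40.27
tool_pos: [0.6421, -0.0386, 0.0077]
ee_rot: [2.472, 1.932, 0.003]
force: [0.4, 0.8, -0.7]
grip_width: 0.573
grip_force: 0.0
```

servo_tool(
  targets=[
    [0,0,0,0,0,0],
    [0,0,0,0,0,0],
    [0,0,0,0,0,0],
    [0,0,0,0,0,0],
    [0,0,0,0,0,0],
    [0,0,0,0,0,0],
    [0,0,0,0,0,0],
  ],
  grip=-1,
)

```text
t: 40.85
tool_pos: [0.6437, -0.0388, 0.0102]
ee_rot: [2.47, 1.929, 0.009]
force: [-0.5, 0.1, 6.0]
grip_width: 0.315
grip_force: 59.6
```

servo_tool(
  targets=[
    [0,0,-0.4,0,0,0],
    [0,0,-0.7,0,0,0],
    [0,0,-0.8,0,0,0],
    [0,0,-0.8,0,0,0],
    [0,0,-0.8,0,0,0],
    [0,0,-0.8,0,0,0],
    [0,0,-0.7,0,0,0],
    [0,0,-0.4,0,0,0],
  ],
)

```text
t: 41.52
tool_pos: [0.6422, -0.0383, 0.2287]
ee_rot: [2.469, 1.929, 0.011]
force: [0.6, -0.2, 0.2]
grip_width: 0.312
grip_force: 59.3
```

servo_tool(
  targets=[
    [0,0,0,0,0,0.9],
    [0,0,0,0,0,0.9],
    [0,0,0,0,0,0.9],
    [0,0,0,0,0,0.9],
    [0,0,0,0,0,0.9],
    [0,0,0,0,0,0.9],
    [0,0,0,0,0,0.9],
    [0,0,0,0,0,0.9],
  ],
)

```text
t: 42.18
tool_pos: [0.6409, -0.0382, 0.2244]
ee_rot: [2.997, 0.93, 0.006]
force: [-0.2, 0.3, -0.6]
grip_width: 0.315
grip_force: 59.4
```

servo_tool(
  targets=[
    [0,0,0,0,0,0.6],
    [0,0,0,0,0,0],
    [0.06,-0.3,0,0,0,0],
    [0.1,-0.5,0,0,0,0],
    [0.12,-0.6,0,0,0,0],
    [0.12,-0.6,0,0,0,0],
    [0.12,-0.6,0,0,0,0],
    [0.12,-0.6,0,0,0,0],
  ],
)

```text
t: 42.85
tool_pos: [0.5956, 0.0862, 0.2243]
ee_rot: [3.021, 0.849, 0.008]
force: [0.6, 0.3, -0.9]
grip_width: 0.315
grip_force: 59.3
```

servo_tool(
  targets=[
    [0.12,-0.6,0,0,0,0],
    [0.12,-0.6,0,0,0,0],
    [0.12,-0.6,0,0,0,0],
    [0.12,-0.6,0,0,0,0],
    [0.12,-0.6,0,0,0,0],
    [0.12,-0.6,0,0,0,0],
    [0,0,0,0,0,0],
    [0,0,0,0,0,0],
  ],
)

```text
t: 43.52
tool_pos: [0.5454, 0.2238, 0.2237]
ee_rot: [3.019, 0.852, 0.008]
force: [0.2, -0.7, -0.7]
grip_width: 0.312
grip_force: 59.4
```

```bash
python3 place.py 1 0
```

```text
[0.545442   0.22376354 0.22365949] [ 0.37  0.35  1.55 -0.    1.25  1.39] 0.312 [ 0.2 -0.7 -0.7]
hover level
turn units [ 0.05 -0.04  0.04] then shift (new tool axes) [-0.08  0.08  0.09]
tilted hover
turn units [0.05 3.45 0.05] then shift (new tool axes) [-0.71  0.08  1.72]
down
turn units [0.05 3.45 0.05] then shift (new tool axes) [-0.71  0.08  3.45]
```

servo_tool(
  targets=[
    [0,0,0,0.05,0.75,0.05],
    [0,0,0,0,0.9,0],
    [0,0,0,0,0.9,0],
    [0,0,0,0,0.9,0],
    [-0.2,0.04,0.3,0,0,0],
    [-0.3,0.04,0.5,0,0,0],
    [-0.2,0,0.5,0,0,0],
    [0,0,0.4,0,0,0],
  ],
)

```text
t: 44.18
tool_pos: [0.5435, 0.2161, 0.1484]
ee_rot: [-2.898, -0.804, -0.506]
force: [-1.1, -0.4, -1.0]
grip_width: 0.318
grip_force: 59.2
```

```bash
python3 cap.py >/dev/null; python3 cap.py|grep -E "\-30"; python3 place.py 1 0
```

```text
top lane y -30 139 cap deck pcts 5/50/95 x [38. 49. 60.] y [-47. -32. -18.] z [ 98. 102. 106.]
top   body -30 73 x [15. 34.] ymed -32.4 ztop 100.6
side lane y -30 70 cap deck pcts 5/50/95 x [37. 49. 60.] y [-50. -39. -19.] z [ 72. 102. 105.]
side   body -30 164 x [-62.  35.] ymed -39.8 ztop 98.9
[0.54592827 0.21762874 0.15063487] [0.32 0.26 1.92 0.13 0.62 1.26] 0.313 [ 0.1  0.5 -0.3]
hover level
turn units [ 0.01 -3.49 -0.05] then shift (new tool axes) [-0.01 -0.06 -1.73]
tilted hover
turn units [ 0.02 -0.   -0.05] then shift (new tool axes) [-0.02 -0.06  0.03]
down
turn units [ 0.02 -0.   -0.05] then shift (new tool axes) [-0.02 -0.06  1.76]
```

servo_tool(
  targets=[
    [0.05,-0.06,0.3,0,0,0],
    [0,0,0.4,0,0,0],
    [0,0,0.4,0,0,0],
    [0,0,0.3,0,0,0],
    [0,0,0.15,0,0,0],
    [0,0,0.07,0,0,0],
    [0,0,0,0,0,0],
    [0,0,0,0,0,0],
  ],
)

```text
t: 45.05
tool_pos: [0.5653, 0.2327, 0.0906]
ee_rot: [-2.896, -0.804, -0.512]
force: [-0.6, -0.4, -0.4]
grip_width: 0.312
grip_force: 59.3
```

servo_tool(
  targets=[
    [0,0,0.05,0,0,0],
    [0,0,0,0,0,0],
    [0,0,0.05,0,0,0],
    [0,0,0,0,0,0],
    [0,0,0,0,0,0],
  ],
)

```text
t: 45.47
tool_pos: [0.5664, 0.2335, 0.087]
ee_rot: [-2.896, -0.804, -0.513]
force: [-1.3, 1.0, 4.1]
grip_width: 0.313
grip_force: 59.7
```

```bash
python3 place.py 1 0|tail -1; python3 cap.py|grep "\-30"
```

```text
turn units [ 0.02 -0.01 -0.05] then shift (new tool axes) [-0.08  0.01  0.04]
top lane y -30 128 cap deck pcts 5/50/95 x [43. 54. 65.] y [-45. -30. -15.] z [31. 35. 39.]
top   body -30 64 x [21. 40.] ymed -28.9 ztop 35.4
side lane y -30 65 cap deck pcts 5/50/95 x [43. 53. 63.] y [-47. -37. -18.] z [ 8. 33. 36.]
side   body -30 144 x [-64.  39.] ymed -37.2 ztop 31.4
```

servo_tool(
  targets=[
    [-0.06,0,0.01,0,0,0],
    [0,0,0,0,0,0],
    [0,0,0,0,0,0],
  ],
)

```text
t: 45.82
tool_pos: [0.5644, 0.2324, 0.0857]
ee_rot: [-2.895, -0.804, -0.513]
force: [-2.2, 1.4, 6.0]
grip_width: 0.316
grip_force: 59.9
```

servo_tool(
  targets=[
    [0,0,-0.02,0,0,0],
    [0,0,0,0,0,0],
    [0,0,0,0,0,0],
    [0,0,0,0,0,0],
    [0,0,0,0,0,0],
  ],
  grip=0,
)

```text
t: 46.23
tool_pos: [0.564, 0.2319, 0.0856]
ee_rot: [-2.896, -0.804, -0.51]
force: [-0.8, -0.5, 0.3]
grip_width: 0.496
grip_force: 0.0
```

servo_tool(
  targets=[
    [0,0,-0.2,0,0,0],
    [0,0,-0.4,0,0,0],
    [0,0,-0.6,0,0,0],
    [0,0,-0.7,0,0,0],
    [0,0,-0.7,0,0,0],
    [0,0,-0.6,0,0,0],
    [0,0,-0.3,0,0,0],
    [0,0,0,0,0,0],
  ],
)

```text
t: 46.9
tool_pos: [0.5239, 0.2074, 0.2216]
ee_rot: [-2.894, -0.803, -0.522]
force: [0.2, -0.0, 0.5]
grip_width: 0.499
grip_force: 0.0
```

servo_tool(
  targets=[
    [0,0,0,0,-0.8,0],
    [0,0,0,0,-0.9,0],
    [0,0,0,0,-0.9,0],
    [0,0,0,0,-0.9,0],
    [0,0,0,0,0,-0.8],
    [0,0,0,0,0,-0.8],
    [0,0,0,0,0,-0.8],
    [0,0,0,0,0,-0.8],
  ],
)

```text
t: 47.57
tool_pos: [0.5228, 0.2073, 0.216]
ee_rot: [2.852, 1.318, -0.005]
force: [-0.3, 0.2, -0.3]
grip_width: 0.497
grip_force: 0.0
```

servo_tool(
  targets=[
    [0,0,0,0,0,-0.8],
    [0,0,0,0,0,-0.8],
    [0,0,0,0,0,-0.8],
    [0,0,0,0,0,-0.8],
    [0,0,0,0,0,-0.8],
    [0,0,0,0,0,0],
    [0,0,0,0,0,0],
    [0,0,0,0,0,0],
  ],
)

```text
t: 48.23
tool_pos: [0.5229, 0.2073, 0.2169]
ee_rot: [-2.538, -1.851, 0.003]
force: [-0.1, -0.8, -0.7]
grip_width: 0.503
grip_force: 0.0
```

```bash
python3 cap.py|grep lane; python3 bt.py; python3 tp.py .711 -.0265 72.3 0 0
```

```text
side lane y -30 64 cap deck pcts 5/50/95 x [35. 46. 56.] y [-47. -31. -16.] z [29. 32. 35.]
side lane y 30 58 cap deck pcts 5/50/95 x [35. 46. 57.] y [14. 28. 45.] z [26. 32. 35.]
side lane y 90 55 cap deck pcts 5/50/95 x [36. 45. 56.] y [ 73.  88. 106.] z [21. 31. 34.]
cap [0.726 0.019] body 284 [ 0.707 -0.036] yaw fit 73.0 yaw c-b 71.6 origin [ 0.7115 -0.0267] [ 0.7101 -0.0264]
pick hover
turn units [-0.01  0.01 -0.01] then shift (new tool axes) [-4.24  6.25  2.93]
down to .004
turn units [0. 0. 0.] then shift (new tool axes) [ 0.   -0.    2.35]
lift
turn units [0. 0. 0.] then shift (new tool axes) [ 0.    0.   -5.35]
yaw & go [0.577 0.169 0.145]
turn units [-0.   -0.    7.16] then shift (new tool axes) [-0.25 -5.98 -0.  ]
tilt
turn units [-0.    3.49  0.  ] then shift (new tool axes) [-0.64 -0.    1.76]
down
turn units [0. 0. 0.] then shift (new tool axes) [ 0.   -0.    1.72]
```

Three are seated. Last is tube1.

servo_tool(
  targets=[
    [-0.2,0.3,0,0,0,0],
    [-0.36,0.53,0,0,0,0],
    [-0.4,0.6,0,0,0,0],
    [-0.4,0.6,0,0,0,0],
    [-0.4,0.6,0,0,0,0],
    [-0.4,0.6,0,0,0,0],
    [-0.4,0.6,0,0,0,0],
    [-0.4,0.6,0,0,0,0],
  ],
  grip=0.4,
)

```text
t: 49.05
tool_pos: [0.6569, 0.0383, 0.2174]
ee_rot: [2.537, 1.851, -0.001]
force: [-0.0, 0.0, -0.2]
grip_width: 0.702
grip_force: 0.0
```

servo_tool(
  targets=[
    [-0.4,0.6,0,0,0,0],
    [-0.4,0.6,0,0,0,0],
    [-0.32,0.48,0.4,0,0,0],
    [-0.16,0.34,0.6,0,0,0],
    [0,0,0.6,0,0,0],
    [0,0,0.7,0,0,0],
    [0,0,0.6,0,0,0],
    [0,0,0,0,0,0],
  ],
)

```text
t: 49.72
tool_pos: [0.7138, -0.0338, 0.0951]
ee_rot: [-2.532, -1.848, 0.015]
force: [-1.3, -1.0, -0.9]
grip_width: 0.704
grip_force: 0.0
```

```bash
python3 - <<'E'
from h import *
cam('side')
E
python3 tp.py .711 -.0265 72.3 0 0|head -4
```

```text
pick hover
turn units [-0.07  0.02 -0.01] then shift (new tool axes) [ 0.04 -0.16 -0.04]
down to .004
turn units [0. 0. 0.] then shift (new tool axes) [ 0.   -0.    2.35]
```

servo_tool(
  targets=[
    [0.04,-0.12,0.2,-0.05,0,0],
    [0,0,0.3,0,0,0],
    [0,0,0.5,0,0,0],
    [0,0,0.5,0,0,0],
    [0,0,0.4,0,0,0],
    [0,0,0.3,0,0,0],
    [0,0,0.1,0,0,0],
    [0,0,0,0,0,0],
  ],
)

```text
t: 50.43
tool_pos: [0.7133, -0.0301, 0.009]
ee_rot: [2.534, 1.851, 0.002]
force: [0.3, 0.8, 1.0]
grip_width: 0.7
grip_force: 0.0
```

servo_tool(
  targets=[
    [0,0,0,0,0,0],
    [0,0,0,0,0,0],
    [0,0,0,0,0,0],
    [0,0,0,0,0,0],
    [0,0,0,0,0,0],
    [0,0,0,0,0,0],
    [0,0,0,0,0,0],
  ],
  grip=-1,
)

```text
t: 51.02
tool_pos: [0.7144, -0.03, 0.0112]
ee_rot: [2.532, 1.849, 0.007]
force: [-0.6, -0.6, 5.5]
grip_width: 0.315
grip_force: 59.4
```

servo_tool(
  targets=[
    [0,0,-0.4,0,0,0],
    [0,0,-0.7,0,0,0],
    [0,0,-0.8,0,0,0],
    [0,0,-0.8,0,0,0],
    [0,0,-0.8,0,0,0],
    [0,0,-0.8,0,0,0],
    [0,0,-0.7,0,0,0],
    [0,0,-0.4,0,0,0],
  ],
)

```text
t: 51.68
tool_pos: [0.7134, -0.0295, 0.2298]
ee_rot: [2.531, 1.848, 0.011]
force: [0.0, 0.5, -0.2]
grip_width: 0.314
grip_force: 59.2
```

servo_tool(
  targets=[
    [0,0,0,0,0,0.8],
    [0,0,0,0,0,0.9],
    [0,0,0,0,0,0.9],
    [0,0,0,0,0,0.9],
    [0,0,0,0,0,0.9],
    [0,0,0,0,0,0.9],
    [0,0,0,0,0,0.9],
    [0,0,0,0,0,0.9],
  ],
)

```text
t: 52.35
tool_pos: [0.7122, -0.0295, 0.2251]
ee_rot: [3.022, 0.848, 0.005]
force: [0.1, 0.0, -0.8]
grip_width: 0.313
grip_force: 59.2
```

servo_tool(
  targets=[
    [0,0,0,0,0,0],
    [-0.01,-0.3,0,0,0,0],
    [-0.02,-0.5,0,0,0,0],
    [-0.02,-0.6,0,0,0,0],
    [-0.02,-0.6,0,0,0,0],
    [-0.02,-0.6,0,0,0,0],
    [-0.02,-0.6,0,0,0,0],
    [-0.02,-0.6,0,0,0,0],
  ],
)

```text
t: 53.02
tool_pos: [0.6269, 0.0987, 0.2249]
ee_rot: [3.019, 0.858, 0.005]
force: [0.1, -0.6, -0.8]
grip_width: 0.313
grip_force: 59.2
```

servo_tool(
  targets=[
    [-0.03,-0.6,0,0,0,0],
    [-0.03,-0.6,0,0,0,0],
    [-0.03,-0.6,0,0,0,0],
    [-0.03,-0.38,0,0,0,0],
    [0,0,0,0,0,0],
    [0,0,0,0,0,0],
  ],
)

```text
t: 53.52
tool_pos: [0.5782, 0.1695, 0.2248]
ee_rot: [3.018, 0.858, 0.006]
force: [0.3, -0.9, -1.0]
grip_width: 0.315
grip_force: 59.2
```

```bash
python3 place.py 0 0
```

```text
[0.57820533 0.16946429 0.22477145] [ 0.27  0.37  1.51 -0.    1.26  1.29] 0.315 [ 0.3 -0.9 -1. ]
hover level
turn units [ 0.05 -0.03  0.08] then shift (new tool axes) [-0.07 -0.01  0.12]
tilted hover
turn units [0.03 3.46 0.09] then shift (new tool axes) [-0.71 -0.01  1.75]
down
turn units [0.03 3.46 0.09] then shift (new tool axes) [-0.71 -0.01  3.48]
```

servo_tool(
  targets=[
    [0,0,0,0.03,0.76,0.09],
    [0,0,0,0,0.9,0],
    [0,0,0,0,0.9,0],
    [0,0,0,0,0.9,0],
    [-0.2,0,0.3,0,0,0],
    [-0.3,0,0.5,0,0,0],
    [-0.2,0,0.5,0,0,0],
    [0,0,0.4,0,0,0],
  ],
)

```text
t: 54.18
tool_pos: [0.5746, 0.1653, 0.1491]
ee_rot: [-2.898, -0.805, -0.506]
force: [0.0, 0.0, -1.0]
grip_width: 0.312
grip_force: 59.1
```

```bash
python3 cap.py >/dev/null; python3 cap.py|grep -E "\-90"; python3 place.py 0 0
```

```text
top lane y -90 136 cap deck pcts 5/50/95 x [37. 48. 59.] y [-107.  -92.  -77.] z [ 97. 101. 105.]
top   body -90 60 x [18. 33.] ymed -91.3 ztop 100.7
side lane y -90 65 cap deck pcts 5/50/95 x [37. 49. 59.] y [-110. -100.  -81.] z [ 77. 102. 104.]
side   body -90 167 x [-62.  33.] ymed -99.1 ztop 98.3
[0.57680372 0.16664798 0.15132441] [0.2  0.29 1.89 0.19 0.64 1.1 ] 0.313 [ 0.8 -0.8 -0.4]
hover level
turn units [ 0.02 -3.49 -0.04] then shift (new tool axes) [-0.   -0.05 -1.72]
tilted hover
turn units [ 0.02  0.   -0.03] then shift (new tool axes) [-0.02 -0.05  0.05]
down
turn units [ 0.02  0.   -0.03] then shift (new tool axes) [-0.02 -0.05  1.77]
```

servo_tool(
  targets=[
    [0.05,-0.05,0.3,0,0,0],
    [0,0,0.4,0,0,0],
    [0,0,0.4,0,0,0],
    [0,0,0.3,0,0,0],
    [0,0,0.15,0,0,0],
    [0,0,0.07,0,0,0],
    [0,0,0,0,0,0],
    [0,0,0,0,0,0],
  ],
)

```text
t: 55.05
tool_pos: [0.5959, 0.1815, 0.0914]
ee_rot: [-2.896, -0.806, -0.512]
force: [0.9, 0.4, -0.9]
grip_width: 0.314
grip_force: 59.2
```

servo_tool(
  targets=[
    [0,0,0.05,0,0,0],
    [0,0,0,0,0,0],
    [0,0,0.05,0,0,0],
    [0,0,0,0,0,0],
    [0,0,0,0,0,0],
  ],
)

```text
t: 55.47
tool_pos: [0.597, 0.1822, 0.0877]
ee_rot: [-2.896, -0.806, -0.512]
force: [-0.4, 0.3, 3.1]
grip_width: 0.31
grip_force: 59.4
```

```bash
python3 place.py 0 0|tail -1; python3 cap.py|grep "\-90"
```

```text
turn units [ 0.02 -0.01 -0.03] then shift (new tool axes) [-0.07  0.02  0.06]
top lane y -90 121 cap deck pcts 5/50/95 x [42. 53. 64.] y [-104.  -89.  -75.] z [31. 35. 39.]
top   body -90 56 x [23. 38.] ymed -88.5 ztop 34.7
side lane y -90 59 cap deck pcts 5/50/95 x [41. 54. 62.] y [-107. -100.  -78.] z [17. 33. 36.]
side   body -90 155 x [-63.  37.] ymed -96.6 ztop 30.9
```

servo_tool(
  targets=[
    [-0.06,0,0.01,0,0,0],
    [0,0,0,0,0,0],
    [0,0,0,0,0,0],
  ],
)

```text
t: 55.82
tool_pos: [0.5953, 0.1811, 0.0866]
ee_rot: [-2.896, -0.806, -0.513]
force: [-0.3, -0.5, 4.3]
grip_width: 0.31
grip_force: 59.6
```

servo_tool(
  targets=[
    [0,0,-0.02,0,0,0],
    [0,0,0,0,0,0],
    [0,0,0,0,0,0],
    [0,0,0,0,0,0],
    [0,0,0,0,0,0],
  ],
  grip=0,
)

```text
t: 56.23
tool_pos: [0.5944, 0.1808, 0.0863]
ee_rot: [-2.896, -0.806, -0.509]
force: [0.1, -0.3, 0.4]
grip_width: 0.503
grip_force: 0.0
```

servo_tool(
  targets=[
    [0,0,-0.2,0,0,0],
    [0,0,-0.4,0,0,0],
    [0,0,-0.6,0,0,0],
    [0,0,-0.7,0,0,0],
    [0,0,-0.7,0,0,0],
    [0,0,-0.6,0,0,0],
    [0,0,-0.3,0,0,0],
    [0,0,0,0,0,0],
  ],
)

```text
t: 56.9
tool_pos: [0.5546, 0.1561, 0.2224]
ee_rot: [-2.895, -0.806, -0.521]
force: [-0.1, -0.1, -0.4]
grip_width: 0.501
grip_force: 0.0
```

servo_tool(
  targets=[
    [0,0,0,0,-0.8,0],
    [0,0,0,0,-0.9,0],
    [0,0,0,0,-0.9,0],
    [0,0,0,0,-0.9,0],
    [0,0.5,0,0,0,0],
    [0,0.6,0,0,0,0],
    [0,0.6,0,0,0,0],
    [0,0.5,0,0,0,0],
  ],
)

```text
t: 57.57
tool_pos: [0.5996, 0.0799, 0.2168]
ee_rot: [3.026, 0.842, -0.005]
force: [0.5, 0.2, -0.2]
grip_width: 0.502
grip_force: 0.0
```

servo_tool(
  targets=[
    [0,0.6,0,0,0,0],
    [0,0.6,0,0,0,0],
    [0,0.4,0,0,0,0],
    [0,0,0,0,0,0],
    [0,0,0,0,0,0],
    [0,0,0,0,0,0],
  ],
)

```text
t: 58.07
tool_pos: [0.6316, 0.0268, 0.2177]
ee_rot: [-3.026, -0.842, 0.004]
force: [0.0, -0.2, 0.9]
grip_width: 0.499
grip_force: 0.0
```

```bash
python3 cap.py|grep lane
python3 - <<'E'
from h import *
d=cam('top');e=cam('side');cv2.imwrite('pics/fin.png',cv2.resize(np.hstack([d['img'][90:310,85:425,::-1],e['img'][90:310,110:400,::-1]]),None,fx=1.26,fy=1.26))
for d in(d,e):
    W=cloud(d).reshape(-1,3);im=d['img'].reshape(-1,3).astype(int);q=R.from_euler('z',-5,degrees=True).inv().apply(W-np.r_[.474,-.3915,.07]); 
    m=(q[:,0]>-.07)&(q[:,0]<.02)&(abs(q[:,1])<.044)&(abs(q[:,2]-.004)<.012)&(im.min(1)>80)
    A=np.c_[q[m][:,:2],np.ones(m.sum())];print(m.sum(),np.degrees(np.linalg.lstsq(A,q[m][:,2],rcond=None)[0][:2]).round(2))
E
```

```text
top lane y -90 125 cap deck pcts 5/50/95 x [36. 47. 58.] y [-104.  -90.  -74.] z [29. 33. 36.]
top lane y -30 125 cap deck pcts 5/50/95 x [37. 48. 58.] y [-43. -28. -14.] z [29. 33. 37.]
top lane y 30 126 cap deck pcts 5/50/95 x [37. 48. 58.] y [17. 31. 47.] z [30. 34. 38.]
top lane y 90 126 cap deck pcts 5/50/95 x [37. 48. 58.] y [ 77.  92. 106.] z [29. 33. 37.]
side lane y -90 84 cap deck pcts 5/50/95 x [37. 45. 56.] y [-107.  -95.  -74.] z [13. 31. 34.]
side lane y -30 85 cap deck pcts 5/50/95 x [35. 45. 56.] y [-48. -38. -16.] z [10. 31. 35.]
side lane y 30 76 cap deck pcts 5/50/95 x [35. 45. 57.] y [12. 22. 46.] z [ 9. 31. 34.]
side lane y 90 77 cap deck pcts 5/50/95 x [35. 46. 56.] y [ 72.  80. 103.] z [ 9. 31. 34.]
1133 [0.14 0.07]
1703 [ 0.04 -0.04]
```

View pics/fin.png

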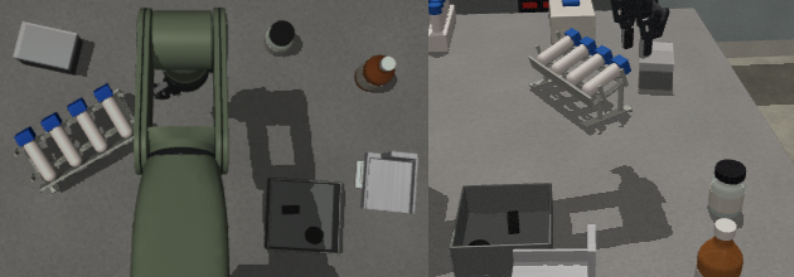

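The last picture shows all four tubes in their lanes with caps uphill (left panel (25,137) to (103,93)). Both cushions are in the tub at (290,210) and (314,235), and the tray sits on the stand at (390,182). Nothing is touching the robot.

```bash
python3 -c "
from cell import *
print(finish_job())"
```

```text
the job is handed in; nothing more can be done
None
```

The job is handed in at about 58 s of the 200 s allowed: both cushions are in the tub, the empty tray is level and square on the stand, all four tubes are seated cap-uphill in their own lanes, and the bottle, tip box and jar were not touched.

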